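# Change the membrane cassettes and close the test cell

### The arm

A 7-joint arm with a two-finger parallel gripper is mounted at the origin on the work surface. World frame = base frame: x ahead of the robot, y to its left, z up, the work surface at z = 0. Lengths are in m, angles in rad, forces in N, time in s.
With the tool pointing down it reaches from about 0.35 to 0.9 m from the base axis. Payload 8.1 kg.
Tool frame: the origin (TCP) lies on the centre line of the jaws, within the pads' length; the fingertips stand 11 mm ahead of it and the grasp point (between the pads) lies 8 mm behind it (arm.nose_length is the distance from the TCP to the fingertips, in m); z points along the fingers, y is the line along which they close (so a half turn about z gives the same grasp; the last joint's range is limited). The gripper opens to 92 mm and grips with 3 to 60 N. Pads are 19 mm wide; open, the fingers measure 130 mm over their backs; the gripper's body (75 mm by 190 mm) begins 47 mm behind the grasp point.
Start: joints at [-0.103, 0.434, 0.025, 1.573, -0.012, 1.134, -0.075], TCP at [0.625, -0, 0.215] pointing down, gripper open.
Joint ranges: [-2.62, 2.62], [-0.44, 2.09], [-1.27, 1.32], [0.08, 2.57], [-1.32, 4.46], [0.12, 2], [-2.74, 2.74]. Speed limits (rad/s): [2.22, 2.22, 3.01, 3.01, 3.14, 3.14, 3.14].

### API

Orientations are given as a rotation vector (axis times angle).
In Python, from cell import arm gives the robot as it stands.
- The arm moves only by the tool jog_arm, never from a script. Its argument "moves" is a list of rows, each a list of 4 numbers: the shift along the tool's x, y, z in m, then the turn about the tool's z in rad. In form: [[tx, ty, tz, spin], ...]. A call has 1 to 20 rows; each row is the pose to reach, as a shift and turn from the pose commanded when the call began, along the tool's axes at that moment; what a row does not reach only later rows make up. A row lasts 1/8 s, in which the tool goes at most 62.5 mm and 10.7 degrees, less where a joint would pass 70% of its speed; a pose out of reach is approached as far as the arm can. A call with a gripper value outside its range is refused whole. "hand" is the finger opening in m, from 0 to 0.0918, set as the call begins (left out, the last holds). The fingers move at their own pace and stop on an object; "newtons" is the grip in N (left out, the last holds). Time passes only in rows, so rows that repeat a pose let the fingers close. It gives the time, the measured TCP pose, the force, the opening and the grip force at its end, in the units of the state.
- arm.observe(): the state, without advancing time (a new reading comes with each control period).
- arm.get_image(name): name is "scene" or "side" or "wrist"; returns a dict with "color" (400x640x3 uint8, red, green, blue), "z_map" (400x640 float32, m along the optical axis (not along the pixel's ray), 0 where there is no reading), "fx", "fy", "cx", "cy" (pixels), "k1" (the pictures are not rectified: a ray, as slopes to the right and down, at radius r is drawn at 1 + k1 r^2 times it, then the intrinsics apply), "rvec" (rotation vector, rad) and "tvec" (3), from world to camera coordinates, as OpenCV has them. Camera axes: x right, y down, z forward; pixel columns grow to the right and rows downward; lengths in m; the calibration is good to about 2 mm. A picture is of the moment at which its call begins.
- arm.sign_off(): hands the job in; it is judged then, once.
The state is a dict: "clock": time; "joints": joint angles; "dq": joint speeds; "joint_efforts": joint torques, N m; "position": TCP position; "ee_rot": TCP orientation; "force": force on the tool from outside, world axes, zero at the start; "ft_torque": the same for the moment, N m; "width": opening from 0.0 (shut) to 1.0 (fully open); "gripper_force": force on a finger pad.
Only numpy, scipy, OpenCV 4.12 (cv2) and the standard library are available. Lean on these libraries where they do the work, as an engineer would, in place of code of your own. Each camera call takes 0.05 s, during which the arm holds its last target. There are 200 camera calls.

### The job

Get the membrane rig ready for the next run: raise the cell's hinged guard gently all the way back onto its rear stop, move every brown spent cassette from the cell into the yellow tray, and lay every white clean cassette flat in the cell, one to a bay. With all of them in place, lower the guard gently until it rests closed on its front posts, never letting it swing or drop freely; the feed tank must also end up with its loose cover seated level on its rim. Leave the bottle, beaker and wrench where they are.

Things in the scene. Friction and masses are not known exactly. Their poses are not given: they have to be found in the camera images.
- cell: Fixed metal cell base, 160 (x) by 270 mm (y); origin on the table, x away from the robot to the hinge, z up. Floor 45 above the table; walls 12 over the floor, inner faces x=-77, y=+-127; 85 high manifold from x=+90. Ribs 5 high at y=+-40 along x part three bays. Posts (12 thick) at x=-79, y=+-118, 106 high; hinge brackets x=+70, y=+-129, 118 high
- guard (a joint): Angle of the hinged guard (clear panel, steel frame, red front edge): 0 = closed, level on its front posts; 1.75 rad = fully open, leaning back past vertical on its rear stop; grows as the front lifts. 0.4 kg, hinge almost free: let go it falls shut (past 1.57 falls back) and it stays only at the stops. Fast swings count as slamming
- guard_hinge (a point): Middle of the guard's hinge axis, 110 mm above the table at the cell's x = +70 mm; the axis runs along the cell's y. Axes as the cell's.
- guard_bar (a point): Middle of the guard's black round bar handle, 12 mm thick, 130 long, parallel to the hinge axis, 190 mm from it in the guard's plane (level in front of the hinge when closed, above it when open). 39 mm clear between bar and frame edge; thin stays at +-55 mm join them. Guard 8 mm thick, 236 wide, reaches 145 mm from the hinge
- bay_1 (a point): Centre of the floor of bay 1 (right-hand, -y), 45 mm above the table; bays are 76 mm (middle) or 85 mm (outer) wide and about 160 mm long, 80 mm apart. A bay takes one cassette, lying flat with its long side along the cell's x.
- bay_2 (a point): Centre of the floor of bay 2 (middle), 45 mm above the table; bays are 76 mm (middle) or 85 mm (outer) wide and about 160 mm long, 80 mm apart. A bay takes one cassette, lying flat with its long side along the cell's x.
- bay_3 (a point): Centre of the floor of bay 3 (left-hand, +y), 45 mm above the table; bays are 76 mm (middle) or 85 mm (outer) wide and about 160 mm long, 80 mm apart. A bay takes one cassette, lying flat with its long side along the cell's x.
- clean_1: Membrane cassette, a box 90 (its x) by 40 (its y) by 30 mm high, 0.15 kg; origin at the centre of its underside. Clean: white with blue ends and a blue mark on top. Starts flat on the table right of the cell, in front. Two or three of clean_1..3 are present (None if absent).
- clean_2: Membrane cassette, a box 90 (its x) by 40 (its y) by 30 mm high, 0.15 kg; origin at the centre of its underside. Clean: white with blue ends and a blue mark on top. Starts flat on the table right of the cell, in front. Two or three of clean_1..3 are present (None if absent).
- clean_3: Membrane cassette, a box 90 (its x) by 40 (its y) by 30 mm high, 0.15 kg; origin at the centre of its underside. Clean: white with blue ends and a blue mark on top. Starts flat on the table right of the cell, in front. Two or three of clean_1..3 are present (None if absent).
- spent_1: Membrane cassette, a box 90 (its x) by 40 (its y) by 30 mm high, 0.15 kg; origin at the centre of its underside. Spent: brown with black ends and a black mark on top. Starts flat in a bay of the cell, long side along the bay. One or two of spent_1..3 are present (None if absent).
- spent_2: Membrane cassette, a box 90 (its x) by 40 (its y) by 30 mm high, 0.15 kg; origin at the centre of its underside. Spent: brown with black ends and a black mark on top. Starts flat in a bay of the cell, long side along the bay. One or two of spent_1..3 are present (None if absent).
- spent_3: Membrane cassette, a box 90 (its x) by 40 (its y) by 30 mm high, 0.15 kg; origin at the centre of its underside. Spent: brown with black ends and a black mark on top. Starts flat in a bay of the cell, long side along the bay. One or two of spent_1..3 are present (None if absent).
- tray: Yellow open tray for spent cassettes, fixed at the left front, 130 (x) by 150 mm (y) outside, walls 4 mm thick and 14 mm high, floor 4 mm thick. Origin under its centre. Takes two cassettes side by side with their long sides along its x (for example at y = +-35 mm).
- tank_rim (a point): Centre of the mouth of the fixed round steel feed tank: rim 75 mm above the table, outer radius 60 mm, inner radius 56 mm. z up.
- tank_cover: Loose tank cover, starts on the table: grey plug (radius 50 mm, 8 deep) under a blue disc (radius 66, 6 thick) with an upright black round knob (radius 15, from 14 to 48 mm above the origin). 0.2 kg. Origin: centre of the plug's underside, z up along the knob. Seated, the disc lies on the rim, the origin 8 mm below it
- sample_bottle: Bystander: amber bottle 140 mm tall, radius 30 mm, origin under its centre. Leave alone.
- wrench: Bystander: wrench lying beyond the cell. Leave alone.
- beaker: Bystander: white beaker 90 mm tall, radius 35 mm, origin under its centre. Leave alone.
There are look-alikes about, which are no part of the job. Leave any orange look-alike of the clean_3 alone.

How it is judged:
On the way, in this order (a step that is already met when the one before it is completed fails the run):
1. the guard is fully open on its rear stop (value of joint guard above 1.65 rad), for 0.2 s.
2. with the guard open, all spent cassettes lie in the tray and all clean ones flat in the bays (x of clean_1 in the frame of cell between -0.05 and 0.045 m and y of clean_1 in the frame of cell between -0.125 and 0.125 m and z of clean_1 in the frame of cell between 0.04 and 0.0485 m and angle between each of clean_1, clean_2, clean_3's own z axis and vertical below 0.08 rad and linear speed of each of clean_1, clean_2, clean_3, spent_1, spent_2, spent_3 below 0.03 m/s and x of clean_2 in the frame of cell between -0.05 and 0.045 m and y of clean_2 in the frame of cell between -0.125 and 0.125 m and z of clean_2 in the frame of cell between 0.04 and 0.0485 m and x of clean_3 in the frame of cell between -0.05 and 0.045 m and y of clean_3 in the frame of cell between -0.125 and 0.125 m and z of clean_3 in the frame of cell between 0.04 and 0.0485 m and x of spent_1 in the frame of tray between -0.06 and 0.06 m and y of spent_1 in the frame of tray between -0.07 and 0.07 m and z of spent_1 in the frame of tray between -0.01 and 0.045 m and angle between each of spent_1, spent_2, spent_3's own z axis and vertical below 0.2 rad and x of spent_2 in the frame of tray between -0.06 and 0.06 m and y of spent_2 in the frame of tray between -0.07 and 0.07 m and z of spent_2 in the frame of tray between -0.01 and 0.045 m and x of spent_3 in the frame of tray between -0.06 and 0.06 m and y of spent_3 in the frame of tray between -0.07 and 0.07 m and z of spent_3 in the frame of tray between -0.01 and 0.045 m and value of joint guard above 1.5 rad), for 0.2 s.
3. the guard is lowered, closed on its front stop (x of clean_1 in the frame of cell between -0.05 and 0.045 m and y of clean_1 in the frame of cell between -0.125 and 0.125 m and z of clean_1 in the frame of cell between 0.04 and 0.0485 m and angle between each of clean_1, clean_2, clean_3's own z axis and vertical below 0.08 rad and linear speed of each of clean_1, clean_2, clean_3, spent_1, spent_2, spent_3 below 0.03 m/s and x of clean_2 in the frame of cell between -0.05 and 0.045 m and y of clean_2 in the frame of cell between -0.125 and 0.125 m and z of clean_2 in the frame of cell between 0.04 and 0.0485 m and x of clean_3 in the frame of cell between -0.05 and 0.045 m and y of clean_3 in the frame of cell between -0.125 and 0.125 m and z of clean_3 in the frame of cell between 0.04 and 0.0485 m and x of spent_1 in the frame of tray between -0.06 and 0.06 m and y of spent_1 in the frame of tray between -0.07 and 0.07 m and z of spent_1 in the frame of tray between -0.01 and 0.045 m and angle between each of spent_1, spent_2, spent_3's own z axis and vertical below 0.2 rad and x of spent_2 in the frame of tray between -0.06 and 0.06 m and y of spent_2 in the frame of tray between -0.07 and 0.07 m and z of spent_2 in the frame of tray between -0.01 and 0.045 m and x of spent_3 in the frame of tray between -0.06 and 0.06 m and y of spent_3 in the frame of tray between -0.07 and 0.07 m and z of spent_3 in the frame of tray between -0.01 and 0.045 m and value of joint guard below 0.04 rad), for 0.2 s.
At the end, for the whole second after the job is handed in: Guard closed (under 0.04 rad); clean cassettes flat on the bay floors (within 0.08 rad, 3.5 mm); spent ones lying in the tray (within 0.2 rad); cover seated on the tank (centred within 9 mm, level within 0.05 rad); all released and at rest (all of step 3 and velocity of joint guard between -0.1 and 0.1 rad/s and z of tank_cover in the frame of tank_rim between -0.012 and -0.005 m and horizontal distance between tank_cover and tank_rim below 0.009 m and angle between tank_cover's own z axis and vertical below 0.05 rad and linear speed of tank_cover below 0.03 m/s); the robot touches nothing.
It fails at once if the guard swings faster than 2 rad/s (dropped or slammed) (velocity of joint guard above 2 rad/s or velocity of joint guard below -2 rad/s).
It fails at once if a bystander (bottle, wrench or beaker) is moved more than 30 mm (distance of any of sample_bottle, wrench, beaker from where it was at the start of the episode above 0.03 m).
Of clean_1, clean_2, clean_3 only 2 to 3 are there at a start; the rules pass over those that are not, and their reading is None.
Of spent_1, spent_2, spent_3 only 1 to 2 are there at a start; the rules pass over those that are not, and their reading is None.
At some moment in a run one of clean_1, clean_2, clean_3, tank_cover may be knocked a few centimetres aside while the robot is not near it.
It also fails if it takes over 210 s, if anything falls off the work surface, if the arm or the gripper's body presses on something with over 40 N, if the wrist force passes 120 N, or if a joint passes its speed limit or range.

## Working session

There is one attempt and no reset: what is moved stays moved. The work goes in short steps, Python scripts to look and compute and a tool call to move; the robot and the scene stay as the last step left them, time stands still between calls to the robot, and variables do not carry over. Pictures are saved under pics/ and viewed, at most 14 in all, crops included, and the job is handed in when it is done.

Besides the shell and the picture viewer there is one more tool, called after "Emit:" by a JSON object that holds its "method" and its "body". jog_arm: Moves the arm, as the interface text tells. Its arguments: {"type":"object","properties":{"moves":{"type":"array"},"hand":{"type":"number"},"newtons":{"type":"number"}},"required":["moves"]}

```bash
ls; mkdir -p pics
cat > h.py <<'E'
import numpy as np, cv2
from cell import arm
def grab(n):
    im=arm.get_image(n); im['R']=cv2.Rodrigues(np.array(im['rvec'],float))[0]; im['t']=np.array(im['tvec'],float).ravel(); return im
def cloud(im):
    K=np.array([[im['fx'],0,im['cx']],[0,im['fy'],im['cy']],[0,0,1.]])
    h,w=im['z_map'].shape
    u,v=np.meshgrid(np.arange(w),np.arange(h))
    p=np.stack([u,v],-1).reshape(-1,1,2).astype(np.float64)
    xy=cv2.undistortPoints(p,K,np.array([im['k1'],0,0,0,0.])).reshape(h,w,2)
    z=im['z_map'].astype(float)
    c=np.concatenate([xy*z[...,None],z[...,None]],-1)
    P=(c-im['t'])@im['R']; P[z==0]=np.nan
    rays=np.concatenate([xy,np.ones((h,w,1))],-1)@im['R']; o=-im['R'].T@im['t']
    return P,rays,o
def plane(im,h):
    P,r,o=cloud(im); s=(h-o[2])/r[...,2]; return o+r*s[...,None]
def save(im,n): cv2.imwrite(f'pics/{n}.png',im['color'][...,::-1])
E
python3 - <<'E'
from h import *
for n in ['scene','side','wrist']:
    im=grab(n); save(im,n+'0'); print(n,-im['R'].T@im['t'],im['R'][2],im['fx'],im['k1'])
    np.savez(f'/tmp/{n}0.npz',**{k:im[k] for k in im})
print(arm.observe(),arm.nose_length)
E
```

```text
pics
scene [ 1.72046699 -0.07872338  0.9041073 ] [-0.82150134  0.02218997 -0.56977465] 441.9149729921618 -0.07389611829975956
side [ 0.0467884  -0.73563229  1.03031394] [ 0.40033937  0.54823639 -0.73427872] 449.6012610003937 -0.08088508134090575
wrist [0.62489824 0.0727033  0.38401896] [-0.00142823 -0.26986174 -0.96289802] 359.2642018160939 0.008838159802410518
{'clock': 0.15, 'joints': array([-0.10259208,  0.43505093,  0.02497019,  1.57389235, -0.01162972,
        1.13400061, -0.07509262]), 'dq': array([ 1.25959212e-04, -2.15596785e-03,  1.31844194e-03, -3.51560793e-03,
        3.94306605e-05,  4.84387490e-04,  8.75167308e-04]), 'joint_efforts': array([ 9.13879558e-04, -6.68263149e+01,  9.85680185e-01, -3.14695251e+01,
       -6.03506877e-02,  3.94195947e-02,  8.07748006e-05]), 'position': array([ 6.24591815e-01, -4.12495388e-05,  2.14531011e-01]), 'ee_rot': array([-2.22096721e+00, -2.22079341e+00,  1.42692862e-03]), 'force': array([-0.25066647,  0.13697998, -0.46609297]), 'ft_torque': array([-0.03590468, -0.00625684, -0.05110957]), 'gripper_force': 0.0, 'width': 0.9960597737034149} 0.011
```

View pics/scene0.png

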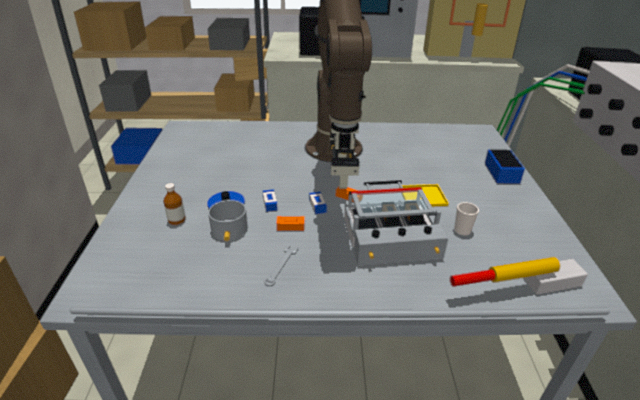

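View pics/side0.png

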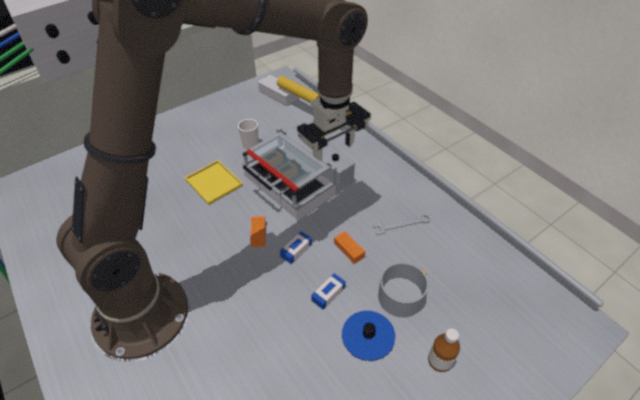

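The scene view looks back at the robot: cell at about (395,220), tray (430,195), bottle (174,205), beaker (466,218), wrench (282,265). The side view shows two clean cassettes at (297,247) and (328,290), two orange look-alikes at (258,232) and (349,247), the cover at (368,335), the tank at (403,290) and the tray at (213,181).

View pics/wrist0.png

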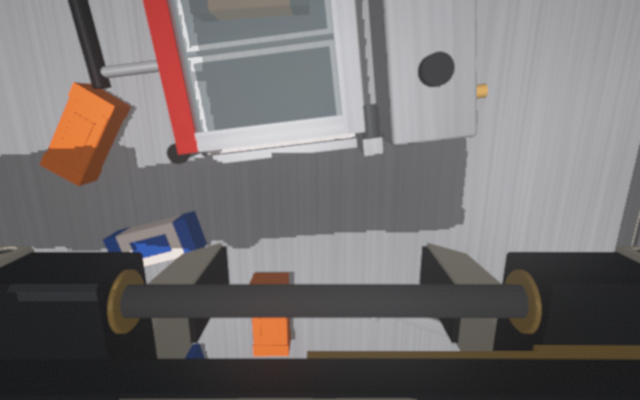

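```bash
cat > m.py <<'E'
from h import *
def hsv(im): return cv2.cvtColor(im['color'],cv2.COLOR_RGB2HSV).astype(int)
def blobs(mask,P,zlo,zhi,minn=15,k=5):
    m=mask&(P[...,2]>zlo)&(P[...,2]<zhi)&(P[...,0]>.2)&(P[...,0]<1.2)&(abs(P[...,1])<.8)
    mm=cv2.morphologyEx(m.astype(np.uint8),cv2.MORPH_CLOSE,np.ones((k,k)))
    n,l,s,c=cv2.connectedComponentsWithStats(mm)
    out=[]
    for i in range(1,n):
        q=P[(l==i)&m]
        if len(q)>=minn:
            r=cv2.minAreaRect((q[:,:2]*1000).astype(np.float32))
            out.append((len(q),c[i].round(0),q.mean(0).round(4),np.round(np.median(q,0),4),np.percentile(q[:,2],[5,95]).round(3),np.round(r[0],1),np.round(r[1],0),round(r[2],1)))
    return out
def masks(im):
    H=hsv(im); h,s,v=H[...,0],H[...,1],H[...,2]
    return dict(blue=(h>105)&(h<125)&(s>150)&(v>60),yellow=(h>22)&(h<32)&(s>150)&(v>100),red=((h<4)|(h>176))&(s>170)&(v>90),orange=(h>6)&(h<14)&(s>180)&(v>120),brown=(h>5)&(h<22)&(s>60)&(s<190)&(v<150))
E
python3 - <<'E'
from m import *
for n in ['scene','side','wrist']:
    im=dict(np.load(f'/tmp/{n}0.npz')); im={k:(v if v.ndim else float(v)) for k,v in im.items()}
    P,_,_=cloud(im); print(n)
    for k,m in masks(im).items():
        for b in blobs(m,P,-.01,.3): print(k,*b)
E
```

```text
scene
blue 531 [506. 172.] [0.2691 0.6625 0.0423] [0.2788 0.6573 0.0424] [0.01  0.071] [245.2 673.6] [ 94. 101.] 2.7
blue 113 [236. 196.] [ 0.4115 -0.3627  0.0145] [ 0.413  -0.3646  0.013 ] [0.01  0.029] [ 412.3 -361.6] [76. 49.] 9.0
blue 113 [270. 202.] [ 0.4591 -0.2341  0.0218] [ 0.4732 -0.2343  0.0255] [0.004 0.031] [ 435.9 -238.8] [95. 36.] 12.3
blue 116 [214. 199.] [ 0.429  -0.4358  0.0141] [ 0.4298 -0.4366  0.013 ] [0.01  0.017] [ 429.3 -437. ] [82. 51.] 18.0
blue 118 [319. 204.] [ 0.4714 -0.0643  0.0211] [ 0.4849 -0.065   0.0244] [0.005 0.032] [446.6 -72.4] [95. 40.] 16.3
yellow 420 [432. 194.] [0.3699 0.3561 0.0059] [0.366  0.3597 0.0046] [0.    0.014] [382.1 324.9] [139. 136.] 4.8
yellow 69 [410. 195.] [0.5389 0.2285 0.1119] [0.5377 0.228  0.1118] [0.109 0.115] [537.5 230. ] [36. 42.] 7.0
yellow 900 [526. 269.] [0.8581 0.499  0.089 ] [0.8584 0.499  0.0914] [0.075 0.097] [853.6 501.9] [ 35. 201.] 11.1
red 128 [384. 190.] [0.5139 0.1489 0.1135] [0.5146 0.1489 0.1136] [0.111 0.116] [512.5 153.8] [ 18. 233.] 6.6
red 401 [472. 277.] [0.8866 0.3403 0.0846] [0.8867 0.3399 0.0857] [
[... 3721 characters left out ...]
[90. 40.] 57.9
orange 1134 [270. 336.] [ 0.5632 -0.1787  0.0303] [ 0.5633 -0.1786  0.0303] [0.029 0.032] [ 563.  -178.5] [37. 47.] 1.0
brown 2845 [ 87. 147.] [0.389  0.0332 0.0226] [0.3879 0.0258 0.0275] [0.003 0.031] [389.4  50.8] [151.  59.] 47.1
brown 409 [270. 278.] [ 0.5634 -0.114   0.0145] [ 0.5638 -0.1138  0.0146] [0.002 0.027] [ 564.  -114.3] [12. 41.] 73.4
brown 30 [141. 279.] [0.5772 0.0295 0.2991] [0.5772 0.0293 0.2992] [0.298 0.3  ] [577.   29.6] [2. 3.] 19.9
brown 27 [508. 279.] [0.6722 0.0295 0.2992] [0.6722 0.0296 0.2994] [0.298 0.3  ] [672.2  29.2] [1. 4.] 10.2
brown 71 [289. 332.] [ 0.5821 -0.1862  0.0114] [ 0.582  -0.1874  0.0131] [0.    0.023] [ 582.  -182.1] [ 0. 43.] 1.2
```

The wrist view shows the guard's red edge at (171,73), part of the black bar at (85,40), a brown spent cassette under the panel at (250,5), a clean one at (155,245) and both orange look-alikes. Next I measure the bar and the cell axes.

Run:
```python
from m import *
for n in ['scene','side','wrist']:
    im=dict(np.load(f'/tmp/{n}0.npz')); im={k:(v if v.ndim else float(v)) for k,v in im.items()}
    P,_,_=cloud(im); H=hsv(im); print(n)
    dark=(H[...,2]<70)
    x,y,z=P[...,0],P[...,1],P[...,2]
    q=P[(z>.1)&(z<.13)&(x>.42)&(x<.49)&(y>.05)&(y<.24)&dark]
    if len(q)>10:
        l=cv2.fitLine(q[:,:2].astype(np.float32),cv2.DIST_HUBER,0,.01,.01).ravel()
        print('bar',len(q),np.median(q,0).round(4),q.min(0).round(3),q.max(0).round(3),l.round(4))
    q=P[(abs(z-.085)<.004)&(x>.6)&(x<.8)&(y>.0)&(y<.36)]
    if len(q)>50:
        r=cv2.minAreaRect((q[:,:2]*1000).astype(np.float32)); print('manifold',len(q),r)
    q=P[(abs(z-.075)<.005)&(x>.48)&(x<.75)&(y>-.47)&(y<-.25)]
    if len(q)>30:
        A=np.c_[2*q[:,:2],np.ones(len(q))]; s=np.linalg.lstsq(A,(q[:,:2]**2).sum(1),rcond=None)[0]
        print('tank',len(q),s[:2].round(4),np.sqrt(s[2]+s[0]**2+s[1]**2).round(4))
    q=P[(z>.043)&(z<.06)&(x>.36)&(x<.5)&(y<-.33)&(y>-.47)]
    if len(q): print('knob',len(q),np.median(q,0).round(4),(q.min(0)+q.max(0))/2)
```

```text
scene
bar 68 [0.463  0.1503 0.1131] [0.454 0.088 0.106] [0.473 0.209 0.118] [ 0.1263 -0.992   0.4633  0.1486]
manifold 1226 ((691.7247314453125, 176.60671997070312), (100.62847137451172, 272.2134704589844), 7.620339393615723)
tank 160 [ 0.5799 -0.3596] 0.0579
knob 36 [ 0.4401 -0.3936  0.0462] [ 0.4371731  -0.39319711  0.0471946 ]
side
bar 100 [0.4538 0.146  0.1131] [0.442 0.083 0.107] [0.485 0.21  0.118] [ 0.133  -0.9911  0.4524  0.1526]
manifold 542 ((685.5201416015625, 175.90591430664062), (96.6029281616211, 272.316162109375), 6.272594928741455)
tank 269 [ 0.5733 -0.3593] 0.0583
knob 111 [ 0.4318 -0.394   0.0467] [ 0.43246581 -0.39397199  0.04678342]
wrist
bar 1435 [0.4632 0.117  0.1149] [0.455 0.086 0.109] [0.471 0.142 0.118] [ 0.1084 -0.9941  0.463   0.1159]
manifold 11684 ((695.7307739257812, 96.99885559082031), (96.7411880493164, 109.30018615722656), 6.1575798988342285)
```

Emit:
{"method": "jog_arm", "body": {"moves": [[0.04, -0.04, 0, -0.05], [0.08, -0.085, 0, -0.117], [0.12, -0.13, 0, -0.117], [0.149, -0.166, 0, -0.117], [0.149, -0.166, 0.03, -0.117], [0.149, -0.166, 0.05, -0.117], [0.149, -0.166, 0.05, -0.117], [0.149, -0.166, 0.05, -0.117]], "hand": 0.03, "newtons": 10}}

```text
clock: 1.15
position: [0.4595, 0.1491, 0.1658]
ee_rot: [2.088, 2.347, 0.001]
force: [0.2, -0.4, 1.3]
width: 0.328
gripper_force: 0.0
```

Run:
```python
from m import *
for n in ['wrist','side','scene']:
    im=grab(n); save(im,n+'1'); P,_,_=cloud(im); H=hsv(im)
    x,y,z=np.moveaxis(P,-1,0)
    q=P[(z>.1)&(z<.122)&(x>.43)&(x<.485)&(y>.05)&(y<.24)&(H[...,2]<70)]
    print(n,len(q))
    if len(q)>10: print(np.median(q,0).round(4),q.min(0).round(3),q.max(0).round(3),cv2.fitLine(q[:,:2].astype(np.float32),cv2.DIST_HUBER,0,.01,.01).ravel().round(4))
s=arm.observe(); print(s['position'],s['ee_rot'],s['width'])
```

```text
wrist 2472
[0.4553 0.1586 0.1152] [0.444 0.105 0.111] [0.467 0.214 0.118] [ 0.1164 -0.9932  0.4553  0.1584]
side 120
[0.4538 0.1377 0.113 ] [0.443 0.082 0.105] [0.485 0.214 0.119] [ 0.115  -0.9934  0.4543  0.1381]
scene 77
[0.4631 0.1434 0.112 ] [0.453 0.085 0.108] [0.481 0.208 0.118] [ 0.1096 -0.994   0.4627  0.1434]
[0.45962438 0.14914282 0.16594393] [2.08771732e+00 2.34669526e+00 2.07647894e-03] 0.32653484685613926
```

View pics/wrist1.png

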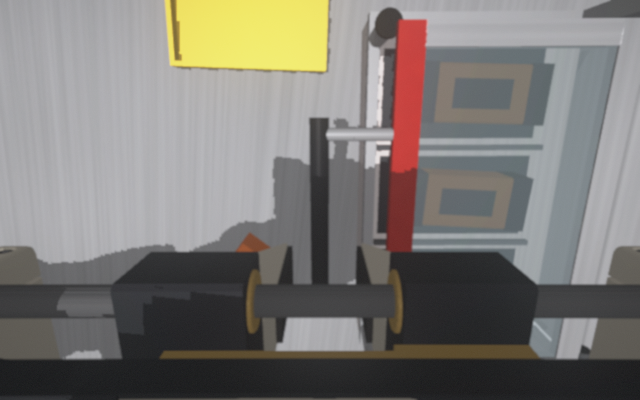

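The wrist view shows the bar at u≈319 between the jaws (centre ≈322), and two brown spent cassettes under the panel at (485,92) and (470,200), in bays 3 and 2.

Emit:
{"method": "jog_arm", "body": {"moves": [[0, -0.003, 0.02, 0], [0, -0.003, 0.04, 0], [0, -0.003, 0.055, 0], [0, -0.003, 0.064, 0], [0, -0.003, 0.064, 0], [0, -0.003, 0.064, 0]]}}

```text
clock: 2.05
position: [0.4565, 0.1488, 0.1016]
ee_rot: [2.088, 2.347, 0.001]
force: [0.4, 0.3, -0.3]
width: 0.325
gripper_force: 0.0
```

Emit:
{"method": "jog_arm", "body": {"moves": [[0, 0, 0, 0], [0, 0, 0, 0], [0, 0, 0, 0], [0, 0, 0, 0], [0, 0, 0, 0]], "hand": 0.0, "newtons": 10}}

```text
clock: 2.68
position: [0.4564, 0.1487, 0.1013]
ee_rot: [2.088, 2.347, 0.001]
force: [1.6, 0.3, 0.8]
width: 0.101
gripper_force: 8.8
```

Emit:
{"method": "jog_arm", "body": {"moves": [[0, 0.0002, -0.0076, 0], [0, 0.001, -0.019, 0], [0, 0.003, -0.034, 0], [0, 0.0064, -0.0488, 0], [0, 0.0109, -0.0634, 0], [0, 0.0165, -0.0775, 0], [0, 0.0233, -0.0911, 0], [0, 0.0311, -0.1041, 0], [0, 0.0399, -0.1165, 0], [0, 0.0497, -0.1281, 0], [0, 0.0604, -0.1389, 0], [0, 0.0719, -0.1488, 0], [0, 0.0719, -0.1488, 0], [0, 0.0719, -0.1488, 0]]}}

```text
clock: 4.42
position: [0.527, 0.1569, 0.2495]
ee_rot: [-2.088, -2.347, 0.001]
force: [-0.2, -0.0, -0.4]
width: 0.008
gripper_force: 0.0
```

Run:
```python
from m import *
s=arm.observe(); print(s['position'],s['force'],s['width'],s['gripper_force'])
for n in ['scene']:
    im=grab(n); save(im,n+'2')
a0=.9
for a in [.98,1.06,1.14,1.22,1.3,1.38,1.46,1.53,1.6,1.66,1.71,1.74]: print(a,round(.19*(np.cos(a0)-np.cos(a)),4),round(-.19*(np.sin(a)-np.sin(a0)),4))
```

```text
[0.52696628 0.15691974 0.24953218] [-0.22957893 -0.04352475 -0.37213573] 0.008325126404597104 0.0
0.98 0.0123 -0.009
1.06 0.0252 -0.0169
1.14 0.0388 -0.0238
1.22 0.0528 -0.0296
1.3 0.0673 -0.0342
1.38 0.0821 -0.0377
1.46 0.0971 -0.04
1.53 0.1104 -0.041
1.6 0.1237 -0.0411
1.66 0.135 -0.0404
1.71 0.1445 -0.0393
1.74 0.1501 -0.0385
```

View pics/scene2.png

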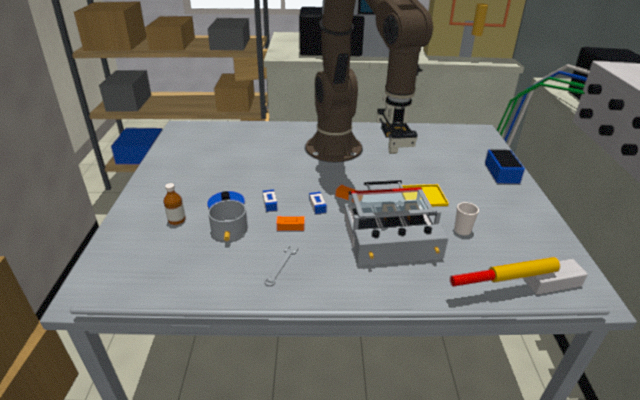

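The guard is still closed with its bar at (385,184), and the gripper is above and empty: the bar slipped out at the start. I will regrip deeper and harder.

Emit:
{"method": "jog_arm", "body": {"moves": [[0, -0.04, 0, 0], [0, -0.0719, 0.03, 0], [0, -0.0719, 0.06, 0], [0, -0.0719, 0.09, 0], [0, -0.0719, 0.09, 0], [0, -0.0719, 0.12, 0], [0, -0.0719, 0.14, 0], [0, -0.0719, 0.154, 0], [0, -0.0719, 0.154, 0], [0, -0.0719, 0.154, 0]], "hand": 0.03}}

```text
clock: 5.72
position: [0.4566, 0.1489, 0.0968]
ee_rot: [2.087, 2.347, 0.002]
force: [-0.4, -0.2, -0.5]
width: 0.331
gripper_force: 0.0
```

Emit:
{"method": "jog_arm", "body": {"moves": [[0, 0, 0, 0], [0, 0, 0, 0], [0, 0, 0, 0], [0, 0, 0, 0], [0, 0, 0, 0], [0, 0, 0, 0]], "hand": 0.0, "newtons": 30}}

```text
clock: 6.48
position: [0.4564, 0.1488, 0.0963]
ee_rot: [2.088, 2.347, 0.001]
force: [0.1, -0.6, 5.5]
width: 0.122
gripper_force: 30.0
```

Emit:
{"method": "jog_arm", "body": {"moves": [[0, 0, 0, 0], [0, 0, 0, 0], [0, 0, 0.005, 0], [0, 0, 0.01, 0], [0, 0, 0.01, 0], [0, 0, 0.01, 0]], "hand": 0.03}}

```text
clock: 7.22
position: [0.456, 0.1486, 0.0858]
ee_rot: [-2.088, -2.347, 0.0]
force: [-0.1, -0.6, -0.2]
width: 0.329
gripper_force: 0.0
```

Emit:
{"method": "jog_arm", "body": {"moves": [[0, 0, 0, 0], [0, 0, 0, 0], [0, 0, 0, 0], [0, 0, 0, 0], [0, 0, 0, 0], [0, 0, 0, 0]], "hand": 0.0, "newtons": 30}}

```text
clock: 7.98
position: [0.4565, 0.1487, 0.086]
ee_rot: [2.088, 2.347, 0.001]
force: [3.4, 0.0, -0.5]
width: 0.115
gripper_force: 30.0
```

Emit:
{"method": "jog_arm", "body": {"moves": [[0, 0, -0.005, 0], [0, 0.0003, -0.012, 0], [0, 0.001, -0.02, 0], [0, 0.0025, -0.03, 0], [0, 0.0042, -0.04, 0], [0, 0.0042, -0.04, 0], [0, 0.0042, -0.04, 0]]}}

```text
clock: 8.85
position: [0.4608, 0.1491, 0.126]
ee_rot: [2.088, 2.347, 0.002]
force: [6.0, 0.8, -3.9]
width: 0.117
gripper_force: 30.0
```

Run:
```python
from m import *
im=grab('side'); save(im,'side3'); P,_,_=cloud(im)
for b in blobs(masks(im)['red'],P,.05,.4): print(*b)
cv2.imwrite('pics/side3c.png',cv2.resize(im['color'][80:260,150:400,::-1],(750,540)))
```

```text
181 [330. 106.] [0.8681 0.3375 0.083 ] [0.8682 0.3362 0.0843] [0.074 0.09 ] [868.6 340.1] [ 28. 120.] 14.5
115 [283. 170.] [0.5161 0.0967 0.1418] [0.5163 0.0823 0.1416] [0.139 0.145] [515.1 107.3] [ 15. 137.] 7.4
```

View pics/side3c.png

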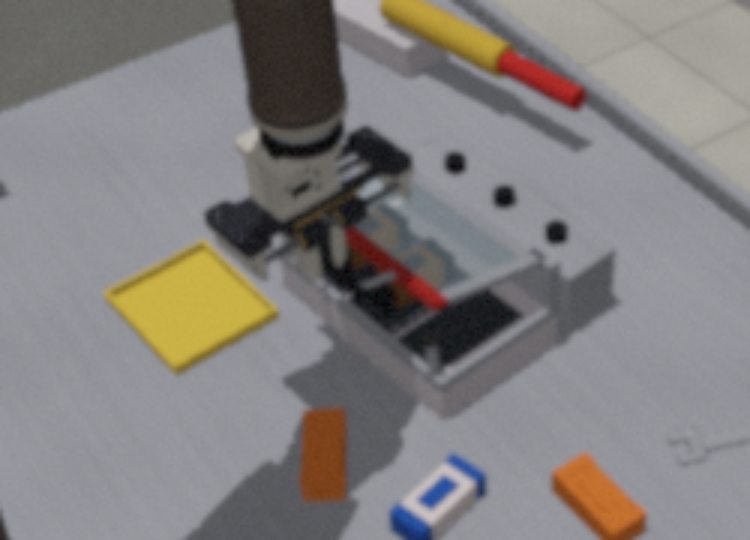

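The guard follows the gripper (red edge up at (390,265) in the crop), and bay 1 is empty. The fingertips are too deep for the frame at mid-swing, so I set it down and regrip 9 mm higher.

Emit:
{"method": "jog_arm", "body": {"moves": [[0, -0.0017, 0.01, 0], [0, -0.0032, 0.02, 0], [0, -0.0039, 0.028, 0], [0, -0.0042, 0.034, 0], [0, -0.0042, 0.038, 0], [0, -0.0042, 0.0405, 0], [0, -0.0042, 0.041, 0], [0, -0.0042, 0.041, 0]]}}

```text
clock: 9.9
position: [0.4565, 0.1488, 0.0856]
ee_rot: [2.087, 2.347, 0.002]
force: [-0.8, -2.4, 17.7]
width: 0.123
gripper_force: 30.0
```

Run:
```python
from m import *
im=grab('side'); P,_,_=cloud(im)
for b in blobs(masks(im)['red'],P,.05,.4): print(*b)
s=arm.observe(); print(s['position'],s['force'],s['width'])
```

```text
180 [330. 106.] [0.8681 0.3384 0.0828] [0.8674 0.3382 0.0832] [0.074 0.091] [869.5 342.6] [ 24. 124.] 10.4
127 [284. 179.] [0.5134 0.0942 0.1119] [0.5131 0.0868 0.1119] [0.109 0.115] [513.1  99.8] [ 15. 133.] 6.5
[0.45643817 0.14880737 0.08562269] [ 0.17692354 -1.39146156 16.62748305] 0.11682011665369331
```

Emit:
{"method": "jog_arm", "body": {"moves": [[0, 0, 0, 0], [0, 0, 0, 0], [0, 0, -0.004, 0], [0, 0, -0.008, 0], [0, 0, -0.008, 0], [0, 0, -0.008, 0]], "hand": 0.03}}

```text
clock: 10.7
position: [0.4561, 0.1486, 0.093]
ee_rot: [2.088, 2.347, 0.0]
force: [0.5, 0.5, 0.3]
width: 0.322
gripper_force: 0.0
```

Emit:
{"method": "jog_arm", "body": {"moves": [[0, 0, 0, 0], [0, 0, 0, 0], [0, 0, 0, 0], [0, 0, 0, 0], [0, 0, 0, 0], [0, 0, 0, 0]], "hand": 0.0, "newtons": 40}}

```text
clock: 11.45
position: [0.4565, 0.1487, 0.093]
ee_rot: [2.088, 2.347, 0.001]
force: [3.8, 0.4, -1.7]
width: 0.114
gripper_force: 40.0
```

Emit:
{"method": "jog_arm", "body": {"moves": [[0, 0.0002, -0.005, 0], [0, 0.0004, -0.012, 0], [0, 0.001, -0.02, 0], [0, 0.0024, -0.03, 0], [0, 0.0043, -0.04, 0], [0, 0.0043, -0.04, 0]]}}

```text
clock: 12.2
position: [0.4609, 0.1491, 0.1337]
ee_rot: [2.088, 2.346, 0.002]
force: [6.3, -0.1, -3.6]
width: 0.12
gripper_force: 40.0
```

Run:
```python
from m import *
im=grab('side'); P,_,_=cloud(im)
for b in blobs(masks(im)['red'],P,.05,.4): print(*b)
s=arm.observe(); print(s['position'],s['force'],s['width'])
a0=np.arcsin(.04/.19)
for a in np.arange(a0+.08,1.7,.08): print(round(a,2),round(.19*(np.cos(a0)-np.cos(a)),4),round(-.19*(np.sin(a)-np.sin(a0)),4))
```

```text
174 [330. 106.] [0.8682 0.3376 0.0829] [0.8681 0.3357 0.0837] [0.073 0.09 ] [870.3 340.2] [ 23. 121.] 10.2
44 [272. 162.] [0.5104 0.1483 0.1426] [0.51   0.1482 0.1425] [0.139 0.146] [511.  143.3] [13. 73.] 5.3
71 [290. 176.] [0.5195 0.0667 0.1417] [0.5196 0.0664 0.1417] [0.139 0.145] [520.3  69.2] [16. 64.] 9.5
[0.46086096 0.14910856 0.133318  ] [ 5.23458429  0.83372385 -3.35588403] 0.11743666066752259
0.29 0.0038 -0.0147
0.37 0.0087 -0.0291
0.45 0.0148 -0.043
0.53 0.022 -0.0564
0.61 0.0302 -0.0692
0.69 0.0395 -0.0813
0.77 0.0496 -0.0926
0.85 0.0606 -0.103
0.93 0.0725 -0.1125
1.01 0.085 -0.1211
1.09 0.0982 -0.1286
1.17 0.112 -0.1351
1.25 0.1262 -0.1404
1.33 0.1408 -0.1446
1.41 0.1557 -0.1476
1.49 0.1708 -0.1494
1.57 0.186 -0.15
1.65 0.2012 -0.1494
```

Emit:
{"method": "jog_arm", "body": {"moves": [[0, 0.0045, -0.0147, 0], [0, 0.0095, -0.0291, 0], [0, 0.0157, -0.043, 0], [0, 0.023, -0.0564, 0], [0, 0.031, -0.0692, 0], [0, 0.0403, -0.0813, 0], [0, 0.0503, -0.0926, 0], [0, 0.0613, -0.103, 0], [0, 0.073, -0.1125, 0], [0, 0.0855, -0.1211, 0], [0, 0.0855, -0.1211, 0]]}}

```text
clock: 13.62
position: [0.5449, 0.1591, 0.2564]
ee_rot: [-2.088, -2.347, 0.001]
force: [-11.9, -4.4, 17.1]
width: 0.115
gripper_force: 40.0
```

Run:
```python
from m import *
for n in ['side','scene']:
    im=grab(n); P,_,_=cloud(im)
    for b in blobs(masks(im)['red'],P,.05,.4): print(*b)
s=arm.observe(); print(s['position'],s['force'],s['width'])
a0=1.01
for a in np.arange(a0+.08,1.75,.08): print(round(a,2),round(.19*(np.cos(a0)-np.cos(a)),4),round(-.19*(np.sin(a)-np.sin(a0)),4))
```

```text
179 [330. 106.] [0.868  0.3378 0.0829] [0.8676 0.3373 0.0837] [0.074 0.09 ] [871.  340.4] [ 27. 120.] 14.1
239 [395. 170.] [0.5768 0.1646 0.2276] [0.5758 0.1654 0.2272] [0.223 0.232] [578.  163.2] [ 13. 231.] 6.2
384 [472. 277.] [0.8865 0.3398 0.0846] [0.8869 0.3383 0.0859] [0.075 0.092] [883.3 342.8] [ 24. 120.] 12.0
[0.54424215 0.15894498 0.25601914] [-12.08119875  -3.93777516  15.4960041 ] 0.11874721436871125
1.09 0.0132 -0.0076
1.17 0.0269 -0.014
1.25 0.0411 -0.0194
1.33 0.0557 -0.0236
1.41 0.0706 -0.0267
1.49 0.0857 -0.0285
1.57 0.1009 -0.0291
1.65 0.1161 -0.0285
1.73 0.1312 -0.0267
```

Emit:
{"method": "jog_arm", "body": {"moves": [[0, 0, -0.0015, 0], [0, 0.0005, -0.003, 0], [0, 0.0137, -0.0106, 0], [0, 0.0274, -0.017, 0], [0, 0.0416, -0.0224, 0], [0, 0.0565, -0.0266, 0], [0, 0.0715, -0.0297, 0], [0, 0.0867, -0.0315, 0], [0, 0.0867, -0.0315, 0]]}}

```text
clock: 14.85
position: [0.6336, 0.1694, 0.2873]
ee_rot: [2.087, 2.345, 0.005]
force: [-1.1, -2.4, 7.6]
width: 0.118
gripper_force: 40.0
```

Run:
```python
from m import *
for n in ['side','scene']:
    im=grab(n); P,_,_=cloud(im)
    for b in blobs(masks(im)['red'],P,.05,.4): print(*b)
s=arm.observe(); print(s['position'],s['force'],s['width'])
```

```text
54 [285. 103.] [0.624  0.2435 0.2503] [0.6234 0.2473 0.2515] [0.244 0.256] [624.9 239.4] [ 7. 87.] 7.5
178 [330. 106.] [0.8678 0.3379 0.083 ] [0.8676 0.3359 0.0838] [0.074 0.091] [869.1 341.3] [ 24. 120.] 12.4
35 [323. 128.] [0.6442 0.0733 0.2498] [0.6443 0.073  0.251 ] [0.244 0.254] [644.   74.2] [ 6. 41.] 7.4
298 [402. 176.] [0.6418 0.1695 0.2489] [0.6417 0.1704 0.2491] [0.243 0.255] [641.6 170.7] [ 15. 231.] 7.3
399 [472. 277.] [0.8866 0.3403 0.0847] [0.8874 0.3392 0.0861] [0.075 0.091] [883.1 343.8] [ 26. 121.] 11.1
[0.63304536 0.16927602 0.28726279] [-1.18930537 -1.89618143  7.43685815] 0.11426736912999125
```

Emit:
{"method": "jog_arm", "body": {"moves": [[0, 0.009, -0.0012, 0], [0, 0.018, -0.0013, 0], [0, 0.027, -0.001, 0], [0, 0.035, -0.0005, 0], [0, 0.042, 0.0003, 0], [0, 0.046, 0.0008, 0], [0, 0.048, 0.001, 0], [0, 0.048, 0.001, 0], [0, 0.048, 0.001, 0]]}}

```text
clock: 16.08
position: [0.679, 0.1747, 0.2858]
ee_rot: [-2.088, -2.347, 0.0]
force: [-7.2, -3.7, 11.2]
width: 0.11
gripper_force: 40.0
```

Run:
```python
from m import *
for n in ['side','scene']:
    im=grab(n); P,_,_=cloud(im)
    for b in blobs(masks(im)['red'],P,.15,.4): print(*b)
s=arm.observe(); print(s['position'],s['force'],s['width'])
```

```text
184 [310. 110.] [0.6662 0.1727 0.2471] [0.6658 0.1768 0.2471] [0.241 0.252] [667.  171.2] [  9. 231.] 6.5
289 [404. 182.] [0.6752 0.1711 0.2475] [0.6752 0.17   0.2483] [0.24  0.253] [675.7 173.4] [ 14. 230.] 6.2
[0.6789907  0.17465791 0.28578282] [-7.25010362 -2.72578333 12.8772848 ] 0.10954378667214598
```

Emit:
{"method": "jog_arm", "body": {"moves": [[0, -0.001, 0, 0], [0, -0.001, 0, 0], [0, -0.001, 0, 0], [0, -0.001, -0.02, 0], [0, -0.001, -0.05, 0], [0, -0.001, -0.08, 0], [0, -0.05, -0.08, 0], [0, -0.1, -0.08, 0], [0, -0.14, -0.06, 0], [0, -0.14, -0.04, 0], [0, -0.14, -0.04, 0], [0, -0.14, -0.04, 0]], "hand": 0.032}}

```text
clock: 17.68
position: [0.5408, 0.1586, 0.3251]
ee_rot: [2.088, 2.347, 0.001]
force: [-0.4, -0.9, -0.1]
width: 0.351
gripper_force: 0.0
```

Run:
```python
from m import *
for n in ['side','wrist','scene']:
    im=grab(n); P,_,_=cloud(im); save(im,n+'4'); print(n)
    M=masks(im)
    for b in blobs(M['red'],P,.15,.4): print('red',*b)
    for b in blobs(M['brown'],P,.06,.085): print('brown',*b)
    for b in blobs(M['yellow'],P,-.02,.03): print('yel',*b)
    if n!='wrist':
        for b in blobs(M['blue'],P,0.005,.05): print('blue',*b)
s=arm.observe(); print(s['position'],s['force'],s['width'])
```

```text
side
red 186 [311. 111.] [0.6671 0.1662 0.2474] [0.6672 0.1659 0.2478] [0.241 0.253] [667.1 168.4] [  9. 229.] 7.1
brown 41 [304.  98.] [0.8344 0.4512 0.0699] [0.8349 0.4473 0.0686] [0.062 0.083] [829.1 468.4] [ 14. 152.] 14.6
brown 193 [272. 158.] [0.5573 0.2362 0.0719] [0.5569 0.2341 0.0725] [0.064 0.077] [557.4 240.1] [68. 46.] 5.5
brown 192 [286. 170.] [0.5633 0.1584 0.0717] [0.5624 0.1563 0.0728] [0.062 0.076] [561.7 162.2] [76. 44.] 5.0
brown 93 [442. 355.] [ 0.5079 -0.5537  0.0764] [ 0.5051 -0.5558  0.0761] [0.068 0.084] [ 512.  -551.9] [22. 55.] 21.3
yel 1245 [213. 182.] [0.3769 0.3208 0.0036] [0.3767 0.3204 0.0029] [-0.001  0.012] [376.  317.7] [131. 157.] 3.9
blue 188 [138. 144.] [0.2412 0.6316 0.026 ] [0.2425 0.6317 0.0241] [0.008 0.048] [238.1 632.6] [17. 75.] 88.7
blue 27 [306. 236.] [ 0.4797 -0.0634  0.0275] [ 0.4811 -0.0616  0.028 ] [0.021 0.031] [479.  -61.9] [ 8. 38.] 10.4
blue 36 [296. 244.] [ 0.4407 -0.0692  0.0304] [ 0.44   -0.0692  0.0307] [0.027 0.034] [441.6 -69.3] [31. 11.] 14.2
blue 89 [286. 255.] [ 0.4005 -0.0836  0.0229] [ 0.4006 -0.0844  0.0252] [0.01  0.0
[... 1479 characters left out ...]
13.8 387.7] [29. 74.] 68.2
blue 313 [505. 176.] [0.2712 0.6625 0.0289] [0.2797 0.6585 0.0294] [0.008 0.048] [267.6 655.3] [125.  72.] 51.2
blue 114 [236. 196.] [ 0.4113 -0.363   0.0149] [ 0.4118 -0.3645  0.0133] [0.011 0.032] [ 409.8 -362. ] [72. 50.] 8.7
blue 105 [270. 202.] [ 0.4591 -0.234   0.0225] [ 0.4734 -0.2346  0.0261] [0.006 0.032] [ 436.1 -238.7] [99. 36.] 12.5
blue 117 [214. 199.] [ 0.4284 -0.4357  0.014 ] [ 0.4292 -0.4377  0.0129] [0.01  0.017] [ 432.8 -433.9] [85. 50.] 13.8
blue 113 [319. 204.] [ 0.4721 -0.0648  0.0228] [ 0.4861 -0.0651  0.0262] [0.007 0.032] [446.3 -69.5] [97. 37.] 12.0
[0.54073529 0.1586631  0.3250705 ] [-0.23374313  0.58420977 -0.15828261] 0.34566378744270215
```

View pics/wrist4.png

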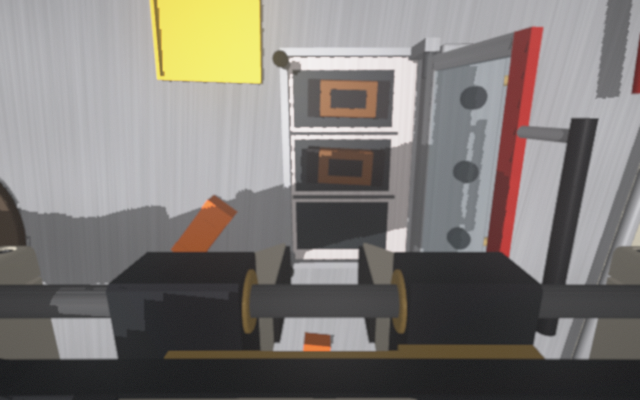

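The wrist view shows the guard open on the right, two spent cassettes at (348,99) and (346,165), bay 1 empty at (342,225) and the tray at (210,40).

```bash
cat > go.py <<'E'
import sys,numpy as np
from scipy.spatial.transform import Rotation as R
from cell import arm
# args: x y z yawdeg(of tool y)
s=arm.observe(); p=s['position']; M=R.from_rotvec(s['ee_rot']).as_matrix()
yw=np.degrees(np.arctan2(M[1,1],M[0,1]))
print('at',p.round(4),'yaw',yw.round(2),'j',s['joints'].round(2))
a=[float(v) for v in sys.argv[1:]]
for i in range(0,len(a),4):
    t=np.array(a[i:i+3]); d=M.T@(t-p); sp=-np.radians((a[i+3]-yw+90)%180-90)
    print('->',d.round(4),'spin',round(sp,3),'or',round(sp-np.sign(sp)*np.pi,3))
E
python3 go.py .559 .2415 .22 95  .559 .2415 .10 95
```

```text
at [0.5407 0.1587 0.3251] yaw 6.69 j [-0.33  0.27 -0.06  1.55  0.02  1.33 -0.28]
-> [0.0801 0.0277 0.1051] spin -1.541 or 1.6
-> [0.0801 0.0276 0.2251] spin -1.541 or 1.6
```

Emit:
{"method": "jog_arm", "body": {"moves": [[0.02, 0.005, 0, -0.18], [0.04, 0.01, 0.02, -0.36], [0.06, 0.02, 0.04, -0.54], [0.08, 0.0277, 0.06, -0.72], [0.08, 0.0277, 0.08, -0.9], [0.08, 0.0277, 0.105, -1.08], [0.08, 0.0277, 0.105, -1.26], [0.08, 0.0277, 0.105, -1.44], [0.08, 0.0277, 0.105, -1.541], [0.08, 0.0277, 0.105, -1.541], [0.08, 0.0277, 0.15, -1.541], [0.08, 0.0277, 0.18, -1.541], [0.08, 0.0277, 0.18, -1.541]], "hand": 0.052, "newtons": 25}}

```text
clock: 19.45
position: [0.557, 0.2403, 0.1426]
ee_rot: [0.133, -3.135, 0.003]
force: [-0.4, 0.9, 1.0]
width: 0.568
gripper_force: 0.0
```

```bash
python3 - <<'E'
from m import *
im=grab('wrist'); save(im,'wrist5'); P,_,_=cloud(im)
for b in blobs(masks(im)['brown'],P,.06,.085): print('brown',*b)
E
python3 go.py .559 .2415 .066 95
```

```text
brown 3390 [217. 210.] [0.5593 0.1668 0.0743] [0.5571 0.1692 0.075 ] [0.068 0.076] [565.2 165.1] [64. 40.] 4.1
brown 2790 [325. 225.] [0.5644 0.2418 0.0751] [0.5662 0.2403 0.0751] [0.074 0.076] [559.2 242.2] [65. 40.] 5.2
at [0.558  0.2411 0.1445] yaw 94.89 j [-0.24  0.5  -0.37  1.68  0.21  1.    0.98]
-> [-0.0011  0.0003  0.0784] spin -0.002 or 3.14
```

View pics/wrist5.png

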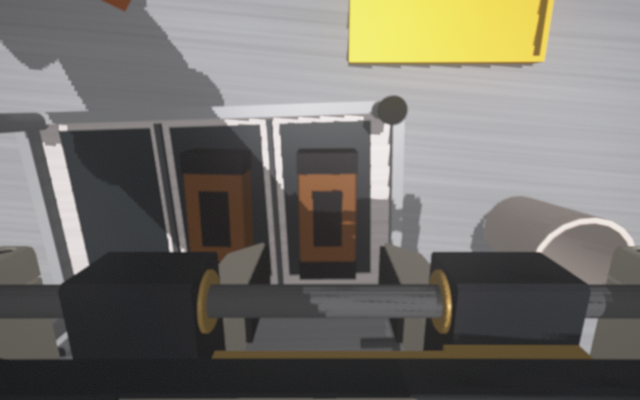

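The wrist view shows the spent cassette at (328,215) between the jaws with even gaps. The beaker at (565,235) is lower than the gripper body will go.

Emit:
{"method": "jog_arm", "body": {"moves": [[-0.001, 0.0005, 0.03, 0], [-0.001, 0.0005, 0.055, 0], [-0.001, 0.0005, 0.07, 0], [-0.001, 0.0005, 0.078, 0], [-0.001, 0.0005, 0.078, 0]]}}

```text
clock: 20.12
position: [0.5594, 0.242, 0.0669]
ee_rot: [-0.136, 3.138, 0.0]
force: [0.0, -0.1, 0.3]
width: 0.566
gripper_force: 0.0
```

Emit:
{"method": "jog_arm", "body": {"moves": [[0, 0, 0, 0], [0, 0, 0, 0], [0, 0, 0, 0], [0, 0, 0, 0], [0, 0, -0.03, 0], [0, 0, -0.07, 0], [0, 0, -0.12, 0], [0, 0, -0.12, 0]], "hand": 0.0, "newtons": 25}}

```text
clock: 21.12
position: [0.5612, 0.2433, 0.1909]
ee_rot: [-0.136, 3.132, 0.005]
force: [0.9, 0.3, -0.4]
width: 0.003
gripper_force: 0.0
```

```bash
python3 go.py .376 .356 .18 94.4 .376 .356 .05 94.4 .376 .356 .028 94.4
```

```text
at [0.5612 0.2433 0.1909] yaw 94.99 j [-0.23  0.46 -0.38  1.62  0.19  1.09  0.99]
-> [0.1748 0.1284 0.0101] spin 0.01 or -3.131
-> [0.1757 0.128  0.14  ] spin 0.01 or -3.131
-> [0.1759 0.128  0.162 ] spin 0.01 or -3.131
```

The grasp came up empty. I check where the cassette is now.

```bash
python3 - <<'E'
from m import *
for n in ['wrist','side']:
    im=grab(n); save(im,n+'6'); P,_,_=cloud(im)
    for b in blobs(masks(im)['brown'],P,.04,.1): print(n,*b)
E
python3 go.py .559 .2415 .063 95
```

```text
wrist 3070 [232. 192.] [0.5638 0.1679 0.073 ] [0.5629 0.1714 0.075 ] [0.057 0.076] [565.5 160.3] [65. 50.] 3.6
wrist 1911 [322. 201.] [0.5656 0.2421 0.0747] [0.569  0.2413 0.0751] [0.074 0.076] [558.3 242. ] [65. 44.] 5.2
side 40 [294.  93.] [0.8235 0.5107 0.0656] [0.8246 0.5117 0.0671] [0.049 0.082] [823.5 506.4] [ 20. 159.] 6.0
side 15 [315. 102.] [0.8475 0.4023 0.0702] [0.8478 0.4019 0.0694] [0.059 0.082] [848.7 405. ] [15. 14.] 85.4
side 512 [280. 165.] [0.5607 0.195  0.0662] [0.5599 0.2136 0.0712] [0.046 0.076] [563.4 215.8] [156.  81.] 88.1
side 314 [444. 350.] [ 0.5142 -0.551   0.0881] [ 0.5105 -0.5543  0.09  ] [0.071 0.099] [ 522.3 -547.7] [46. 56.] 22.8
at [0.5592 0.2417 0.1868] yaw 94.99 j [-0.23  0.46 -0.38  1.63  0.19  1.09  0.99]
-> [ 0.0004 -0.0002  0.1238] spin -0.0 or 3.141
```

Emit:
{"method": "jog_arm", "body": {"moves": [[0, 0, 0.0, 0], [0, 0, 0.03, 0], [0, 0, 0.06, 0], [0, 0, 0.09, 0], [0, 0, 0.11, 0], [0, 0, 0.12, 0], [0, 0, 0.1245, 0], [0, 0, 0.1245, 0], [0, 0, 0.1245, 0]], "hand": 0.052}}

```text
clock: 22.35
position: [0.5596, 0.242, 0.0628]
ee_rot: [-0.137, 3.137, 0.001]
force: [0.8, 0.5, -0.6]
width: 0.561
gripper_force: 0.0
```

Emit:
{"method": "jog_arm", "body": {"moves": [[0, 0, 0, 0], [0, 0, 0, 0], [0, 0, 0, 0], [0, 0, 0, 0], [0, 0, 0, 0], [0, 0, 0, 0], [0, 0, 0, 0]], "hand": 0.0, "newtons": 30}}

```text
clock: 23.22
position: [0.5594, 0.2419, 0.0624]
ee_rot: [-0.137, 3.138, 0.0]
force: [-0.3, -1.1, 5.6]
width: 0.413
gripper_force: 30.0
```

Emit:
{"method": "jog_arm", "body": {"moves": [[0, 0, -0.005, 0], [0, 0, -0.012, 0], [0, 0, -0.02, 0], [0, 0, -0.02, 0]]}}

```text
clock: 23.72
position: [0.5596, 0.242, 0.0829]
ee_rot: [-0.137, 3.137, 0.001]
force: [0.4, -0.1, -0.6]
width: 0.405
gripper_force: 30.0
```

Emit:
{"method": "jog_arm", "body": {"moves": [[0, 0, -0.02, 0], [0, 0, -0.045, 0], [0, 0, -0.07, 0], [0, 0, -0.09, 0], [0, 0, -0.09, 0]]}}

```text
clock: 24.35
position: [0.5599, 0.2423, 0.1733]
ee_rot: [-0.137, 3.136, 0.002]
force: [-1.5, -0.4, -1.1]
width: 0.407
gripper_force: 30.0
```

```bash
python3 - <<'E'
from m import *
im=grab('side'); P,_,_=cloud(im)
for b in blobs(masks(im)['brown'],P,.04,.25): print(*b)
E
python3 go.py .376 .356 .18 94.4 .376 .356 .05 94.4 .376 .356 .028 94.4
```

```text
57 [303.  97.] [0.8322 0.4688 0.068 ] [0.8294 0.4669 0.0681] [0.052 0.083] [831.8 484. ] [ 20. 175.] 10.5
176 [268. 133.] [0.5517 0.2307 0.1777] [0.5477 0.225  0.1804] [0.163 0.187] [557.9 235.1] [53. 70.] 88.9
257 [287. 171.] [0.5664 0.1591 0.0665] [0.5666 0.1522 0.0711] [0.045 0.075] [565.5 178.6] [72. 79.] 1.7
473 [445. 348.] [ 0.5163 -0.5501  0.0941] [ 0.5149 -0.5526  0.0945] [0.073 0.114] [ 522.2 -547.3] [45. 56.] 19.5
at [0.5592 0.2418 0.172 ] yaw 94.99 j [-0.23  0.48 -0.38  1.64  0.2   1.06  0.99]
-> [ 0.1726  0.1297 -0.0081] spin 0.01 or -3.131
-> [0.1727 0.1297 0.1219] spin 0.01 or -3.131
-> [0.1727 0.1297 0.1439] spin 0.01 or -3.131
```

Emit:
{"method": "jog_arm", "body": {"moves": [[0.04, 0.03, -0.008, 0.01], [0.08, 0.06, -0.008, 0.01], [0.12, 0.09, -0.008, 0.01], [0.16, 0.12, -0.008, 0.01], [0.1725, 0.1277, 0, 0.01], [0.1725, 0.1277, 0.03, 0.01], [0.1725, 0.1277, 0.07, 0.01], [0.1725, 0.1277, 0.1, 0.01], [0.1725, 0.1277, 0.12, 0.01], [0.1725, 0.1277, 0.12, 0.01]]}}

```text
clock: 25.65
position: [0.3754, 0.352, 0.0498]
ee_rot: [0.12, -3.136, 0.005]
force: [-0.1, -0.5, -0.5]
width: 0.406
gripper_force: 30.0
```

```bash
python3 - <<'E'
from m import *
im=grab('wrist'); save(im,'wrist7'); P,_,_=cloud(im)
for b in blobs(masks(im)['yellow'],P,-.04,.05): print(*b)
im=grab('scene'); P,_,_=cloud(im)
for b in blobs(masks(im)['yellow'],P,-.04,.05): print(*b)
E
python3 go.py .3765 .354 .027 94.4
```

```text
15114 [241. 172.] [0.3424 0.2982 0.0053] [0.3394 0.2913 0.0042] [0.003 0.014] [354.  316.9] [ 81. 149.] 5.2
20 [368. 322.] [0.4355 0.3852 0.014 ] [0.4353 0.3851 0.0142] [0.013 0.015] [435.7 385.1] [3. 4.] 29.8
17 [279. 322.] [0.44   0.3278 0.0144] [0.44   0.328  0.0144] [0.014 0.015] [440.  327.6] [2. 4.] 65.0
75 [443. 202.] [0.4205 0.3828 0.0061] [0.4198 0.385  0.0049] [0.001 0.014] [414.3 388.1] [30. 69.] 67.7
at [0.3763 0.3536 0.0519] yaw 94.4 j [-0.56  0.5  -0.4   1.99  0.29  0.71  0.51]
-> [-0.0002  0.0004  0.0249] spin -0.0 or 3.142
```

View pics/wrist7.png

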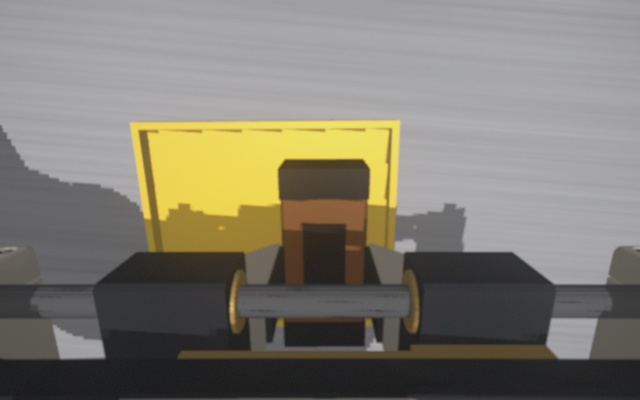

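The wrist view shows the spent cassette held over the tray's left half at (325,250), within the tray walls.

Emit:
{"method": "jog_arm", "body": {"moves": [[0, -0.001, 0.012, 0], [0, -0.002, 0.023, 0], [0, -0.002, 0.024, 0], [0, -0.002, 0.024, 0]]}}

```text
clock: 26.25
position: [0.3762, 0.352, 0.028]
ee_rot: [0.121, -3.139, 0.0]
force: [0.6, -0.0, -2.2]
width: 0.409
gripper_force: 30.0
```

Emit:
{"method": "jog_arm", "body": {"moves": [[0, 0, 0, 0], [0, 0, 0, 0], [0, 0, 0, 0], [0, 0, 0, 0], [0, 0, -0.03, 0], [0, 0, -0.08, 0], [0, 0, -0.13, 0], [0, 0, -0.15, 0], [0, 0, -0.15, 0]], "hand": 0.052}}

```text
clock: 27.38
position: [0.377, 0.3527, 0.1795]
ee_rot: [-0.121, 3.137, 0.003]
force: [0.6, -0.2, -0.3]
width: 0.563
gripper_force: 0.0
```

```bash
python3 - <<'E'
from m import *
im=grab('side'); P,_,_=cloud(im)
for b in blobs(masks(im)['brown'],P,.01,.1): print(*b)
M=masks(im)
for b in blobs(M['blue'],P,.005,.05): print('blue',*b)
E
python3 go.py .5645 .1645 .16 94.5 .5645 .1645 .0625 94.5
```

```text
33 [288.  90.] [0.8201 0.5477 0.0606] [0.8206 0.5529 0.0611] [0.04  0.081] [833.3 542.3] [ 45. 117.] 10.7
25 [310. 101.] [0.8397 0.4267 0.068 ] [0.8404 0.4259 0.0661] [0.061 0.079] [840.3 434. ] [14. 82.] 13.3
257 [207. 173.] [0.3756 0.3452 0.0281] [0.3767 0.339  0.031 ] [0.012 0.036] [371.8 362.1] [91. 69.] 3.7
276 [287. 171.] [0.5665 0.1602 0.0668] [0.566  0.1538 0.0717] [0.045 0.076] [569.2 177.8] [83. 79.] 89.5
22 [265. 234.] [0.393  0.0214 0.0197] [0.3902 0.0173 0.0164] [0.011 0.031] [397.   28.5] [79.  3.] 58.2
23 [252. 235.] [0.3563 0.0325 0.0281] [0.3549 0.03   0.0286] [0.016 0.034] [362.5  33.5] [52. 14.] 55.4
305 [445. 350.] [ 0.5143 -0.5514  0.088 ] [ 0.5106 -0.5551  0.0899] [0.07  0.099] [ 522.2 -547.3] [45. 57.] 17.8
17 [438. 369.] [ 0.5057 -0.5605  0.0149] [ 0.5049 -0.5602  0.0146] [0.011 0.02 ] [ 506.5 -560.5] [ 6. 31.] 37.2
blue 158 [140. 143.] [0.2472 0.6311 0.0264] [0.248  0.6311 0.0248] [0.008 0.047] [244.1 631.3] [60. 16.] 6.2
blue 25 [306. 236.] [ 0.4794 -0.064   0.0289] [ 0.4787 -0.0665  0.029 ] [0.025 0.033] [480.4 -62. ] [10. 38.] 12.3
blue 36 [296. 244.] [ 0.
[... 156 characters left out ...]
.0246] [0.009 0.033] [401.9 -82. ] [12. 39.] 16.3
blue 34 [339. 279.] [ 0.4666 -0.2335  0.0301] [ 0.4672 -0.2335  0.0301] [0.026 0.034] [ 467.6 -233. ] [ 8. 37.] 8.9
blue 50 [328. 288.] [ 0.428  -0.238   0.0303] [ 0.429  -0.2379  0.0305] [0.026 0.034] [ 427.4 -238.5] [32. 13.] 7.2
blue 105 [318. 300.] [ 0.3874 -0.2499  0.024 ] [ 0.3868 -0.2501  0.0259] [0.01  0.032] [ 389.6 -248.5] [13. 39.] 12.6
blue 1839 [368. 335.] [ 0.4308 -0.3965  0.0137] [ 0.428  -0.3993  0.0134] [0.01  0.017] [ 432.5 -394.3] [129. 125.] 40.1
at [0.3765 0.352  0.1781] yaw 94.41 j [-0.49  0.34 -0.46  1.86  0.18  0.99  0.61]
-> [-0.173  -0.2014  0.0182] spin -0.002 or 3.14
-> [-0.1729 -0.2014  0.1157] spin -0.002 or 3.14
```

Emit:
{"method": "jog_arm", "body": {"moves": [[-0.04, -0.05, 0, 0], [-0.08, -0.1, 0, 0], [-0.12, -0.15, 0, 0], [-0.173, -0.2014, 0.01, 0], [-0.173, -0.2014, 0.04, 0], [-0.173, -0.2014, 0.07, 0], [-0.173, -0.2014, 0.1, 0], [-0.173, -0.2014, 0.11, 0], [-0.173, -0.2014, 0.1155, 0], [-0.173, -0.2014, 0.1155, 0], [-0.173, -0.2014, 0.1155, 0]]}}

```text
clock: 28.8
position: [0.5649, 0.1648, 0.0635]
ee_rot: [-0.121, 3.138, 0.001]
force: [0.3, 0.8, -0.1]
width: 0.565
gripper_force: 0.0
```

Emit:
{"method": "jog_arm", "body": {"moves": [[0, 0, 0, 0], [0, 0, 0, 0], [0, 0, 0, 0], [0, 0, 0, 0], [0, 0, 0, 0], [0, 0, 0, 0], [0, 0, 0, 0], [0, 0, -0.01, 0], [0, 0, -0.02, 0], [0, 0, -0.02, 0]], "hand": 0.0}}

```text
clock: 30.05
position: [0.565, 0.1648, 0.0837]
ee_rot: [-0.121, 3.137, 0.001]
force: [-0.8, 0.1, -0.3]
width: 0.002
gripper_force: 0.0
```

```bash
python3 go.py .5645 .1645 .18 94.5 .3805 .288 .18 94.4 .3805 .288 .028 94.4
```

```text
at [0.565  0.1648 0.0837] yaw 94.42 j [-0.14  0.54 -0.34  1.79  0.23  0.85  1.07]
-> [ 0.0003 -0.0002 -0.0963] spin -0.001 or 3.14
-> [ 0.1742  0.1371 -0.0966] spin 0.0 or -3.141
-> [0.1745 0.137  0.0554] spin 0.0 or -3.141
```

Emit:
{"method": "jog_arm", "body": {"moves": [[0, 0, 0, 0], [0, 0, 0, 0], [0, 0, 0, 0], [0, 0, 0, 0], [0, 0, 0.01, 0], [0, 0, 0.02, 0], [0, 0, 0.0225, 0], [0, 0, 0.024, 0], [0, 0, 0.024, 0]], "hand": 0.052}}

```text
clock: 31.18
position: [0.5644, 0.1646, 0.0586]
ee_rot: [-0.121, 3.139, 0.0]
force: [0.2, -1.3, -0.0]
width: 0.566
gripper_force: 0.0
```

Emit:
{"method": "jog_arm", "body": {"moves": [[0, 0, 0, 0], [0, 0, 0, 0], [0, 0, 0, 0], [0, 0, 0, 0], [0, 0, 0, 0], [0, 0, 0, 0], [0, 0, 0, 0]], "hand": 0.0, "newtons": 30}}

```text
clock: 32.05
position: [0.5645, 0.1646, 0.0587]
ee_rot: [-0.121, 3.139, 0.0]
force: [-0.9, -1.1, 5.0]
width: 0.428
gripper_force: 30.0
```

Emit:
{"method": "jog_arm", "body": {"moves": [[0, 0, -0.01, 0], [0, 0, -0.02, 0], [0, 0, -0.02, 0]]}}

```text
clock: 32.42
position: [0.5649, 0.1647, 0.0796]
ee_rot: [-0.121, 3.138, 0.001]
force: [-0.2, 0.2, -1.4]
width: 0.426
gripper_force: 30.0
```

```bash
python3 go.py .3805 .288 .18 94.4 .3805 .288 .025 94.4
```

```text
at [0.5649 0.1647 0.0796] yaw 94.41 j [-0.14  0.54 -0.34  1.79  0.23  0.84  1.06]
-> [ 0.1742  0.1371 -0.1006] spin 0.0 or -3.141
-> [0.1745 0.1371 0.0544] spin 0.0 or -3.141
```

Emit:
{"method": "jog_arm", "body": {"moves": [[0, 0, -0.05, 0], [0, 0, -0.1, 0], [0.04, 0.03, -0.1, 0], [0.08, 0.065, -0.1, 0], [0.12, 0.1, -0.1, 0], [0.16, 0.13, -0.08, 0], [0.1745, 0.137, -0.04, 0], [0.1745, 0.137, 0, 0], [0.1745, 0.137, 0.03, 0], [0.1745, 0.137, 0.046, 0], [0.1745, 0.137, 0.052, 0], [0.1745, 0.137, 0.054, 0], [0.1745, 0.137, 0.054, 0]]}}

```text
clock: 34.05
position: [0.3803, 0.288, 0.0252]
ee_rot: [-0.121, 3.138, 0.001]
force: [-0.7, 0.3, -1.4]
width: 0.431
gripper_force: 30.0
```

Emit:
{"method": "jog_arm", "body": {"moves": [[0, 0, 0, 0], [0, 0, 0, 0], [0, 0, 0, 0], [0, 0, 0, 0], [0, 0, -0.02, 0], [0, 0, -0.05, 0], [0, 0, -0.1, 0], [0, 0, -0.14, 0], [0, 0, -0.14, 0]], "hand": 0.05}}

```text
clock: 35.17
position: [0.3812, 0.289, 0.1674]
ee_rot: [-0.121, 3.134, 0.005]
force: [0.0, 0.5, -0.8]
width: 0.542
gripper_force: 0.0
```

```bash
python3 - <<'E'
from m import *
im=grab('side'); P,_,_=cloud(im); save(im,'side8')
M=masks(im)
for b in blobs(M['brown'],P,.01,.08): print('brown',*b)
for b in blobs(M['blue'],P,.005,.05): print('blue',*b)
im=grab('wrist'); P,_,_=cloud(im); save(im,'wrist8')
for b in blobs(masks(im)['brown'],P,.02,.08): print('brown',*b)
E
python3 go.py .4405 -.071 .15 102.5 .4405 -.071 .05 102.5
```

```text
brown 36 [289.  91.] [0.8195 0.544  0.0616] [0.82   0.5469 0.0651] [0.043 0.076] [832.9 543.4] [ 44. 106.] 12.5
brown 21 [310. 101.] [0.8386 0.4281 0.0674] [0.8382 0.4267 0.068 ] [0.061 0.073] [836.5 432.1] [15. 83.] 17.1
brown 515 [213. 178.] [0.3764 0.3119 0.0282] [0.3762 0.3088 0.0311] [0.013 0.036] [383.4 327.6] [110. 130.] 3.2
brown 43 [252. 231.] [0.3753 0.0585 0.0293] [0.3771 0.0688 0.0303] [0.022 0.033] [375.7  52.2] [94. 21.] 55.0
brown 20 [264. 233.] [0.393  0.0213 0.021 ] [0.391  0.019  0.0199] [0.011 0.031] [398.3  29.2] [82.  2.] 57.2
brown 66 [442. 356.] [ 0.5073 -0.5543  0.0738] [ 0.5046 -0.5561  0.0745] [0.068 0.079] [ 510.7 -554.1] [18. 54.] 26.2
brown 22 [436. 368.] [ 0.5044 -0.5567  0.0141] [ 0.5026 -0.5576  0.0136] [0.011 0.019] [ 505.7 -556.5] [ 9. 37.] 25.9
blue 179 [139. 144.] [0.2428 0.6316 0.0252] [0.2438 0.6318 0.0232] [0.007 0.047] [237.8 632.3] [73. 17.] 2.5
blue 25 [306. 237.] [ 0.4794 -0.0635  0.0274] [ 0.4793 -0.0629  0.0286] [0.017 0.032] [479.4 -61. ] [ 8. 38.] 14.9
blue 36 [296. 244.] [ 0.4406 -0.0693  0.0306] [ 0.4413 -0.07    0.0305] [0.027 0.033] 
[... 647 characters left out ...]
 0.0568 0.0267] [0.3694 0.0578 0.0273] [0.021 0.031] [382.8  46.3] [93. 39.] 58.0
brown 3971 [396. 193.] [0.3765 0.3502 0.0339] [0.3796 0.3504 0.0345] [0.03  0.036] [376.2 351.3] [91. 41.] 4.5
brown 762 [325. 149.] [0.3426 0.2873 0.034 ] [0.3427 0.2878 0.0346] [0.025 0.036] [343.1 285.4] [15. 39.] 5.6
brown 82 [ 56. 174.] [0.3816 0.0586 0.0302] [0.3818 0.059  0.03  ] [0.029 0.032] [379.6  57.5] [25.  6.] 47.9
brown 2770 [323. 210.] [0.3957 0.2887 0.0345] [0.3967 0.2884 0.0345] [0.033 0.036] [393.2 288.3] [66. 40.] 3.7
at [0.3798 0.2874 0.1645] yaw 94.4 j [-0.38  0.29 -0.47  1.96  0.16  0.92  0.72]
-> [-0.033  -0.362   0.0145] spin -0.141 or 3.0
-> [-0.0329 -0.362   0.1145] spin -0.141 or 3.0
```

View pics/wrist8.png

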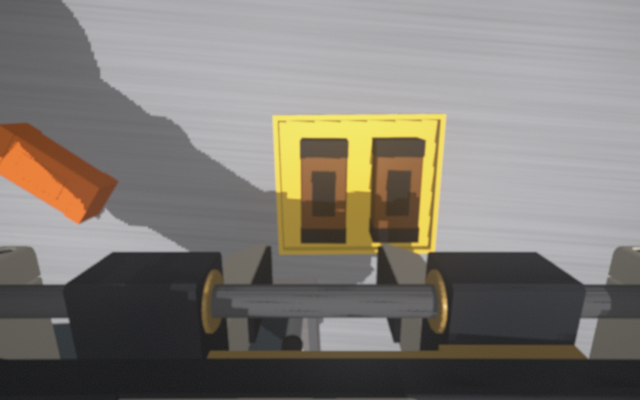

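The wrist view shows both spent cassettes lying flat inside the tray at (324,190) and (398,190). Next are the clean ones.

Emit:
{"method": "jog_arm", "body": {"moves": [[0, -0.05, 0, -0.05], [-0.01, -0.1, 0, -0.1], [-0.015, -0.15, 0, -0.15], [-0.02, -0.2, 0, -0.15], [-0.025, -0.25, 0, -0.15], [-0.03, -0.3, 0, -0.15], [-0.033, -0.362, 0.02, -0.15], [-0.033, -0.362, 0.04, -0.15], [-0.033, -0.362, 0.06, -0.15], [-0.033, -0.362, 0.06, -0.15]], "hand": 0.058}}

```text
clock: 36.52
position: [0.4384, -0.0707, 0.1024]
ee_rot: [0.355, -3.116, -0.002]
force: [0.3, -0.4, 0.2]
width: 0.636
gripper_force: 0.0
```

```bash
python3 - <<'E'
from m import *
im=grab('wrist'); save(im,'wrist9'); P,_,_=cloud(im); H=hsv(im)
M=masks(im)
for b in blobs(M['blue'],P,.024,.036): print('blue',*b)
m=((H[...,1]<60)&(H[...,2]>60))|M['blue']
for b in blobs(m,P,.027,.034,200): print('top',*b)
E
python3 go.py .441 -.0705 .015 103
```

```text
blue 1278 [70. 86.] [ 0.3917 -0.2467  0.0306] [ 0.3917 -0.2467  0.0306] [0.029 0.032] [ 391.7 -246.6] [12. 41.] 13.1
blue 1553 [ 80. 147.] [ 0.4291 -0.239   0.0307] [ 0.4289 -0.2389  0.0307] [0.03  0.032] [ 429.7 -238.9] [38. 20.] 9.9
blue 920 [ 89. 203.] [ 0.4671 -0.2306  0.0307] [ 0.4671 -0.2307  0.0307] [0.03  0.032] [ 467.3 -230.9] [12. 40.] 12.0
blue 124 [321. 271.] [ 0.4817 -0.0647  0.0308] [ 0.4813 -0.0665  0.0309] [0.03  0.032] [479.4 -60.7] [11. 37.] 15.3
top 7956 [ 81. 142.] [ 0.4267 -0.2382  0.0302] [ 0.4257 -0.238   0.0303] [0.029 0.032] [ 428.9 -238.8] [91. 42.] 11.4
top 3525 [323. 223.] [ 0.4423 -0.0703  0.0301] [ 0.4413 -0.0707  0.0301] [0.029 0.031] [447.8 -68.6] [76. 40.] 14.2
at [ 0.4393 -0.0705  0.1034] yaw 103.04 j [ 0.27  0.31 -0.28  2.11  0.13  0.74  1.71]
-> [-0.0019 -0.0005  0.0884] spin 0.001 or -3.141
```

Emit:
{"method": "jog_arm", "body": {"moves": [[-0.002, 0.0005, 0.03, 0], [-0.002, 0.0005, 0.06, 0], [-0.002, 0.0005, 0.08, 0], [-0.002, 0.0005, 0.089, 0], [-0.002, 0.0005, 0.089, 0]]}}

```text
clock: 37.2
position: [0.4424, -0.0696, 0.0156]
ee_rot: [0.357, -3.121, -0.0]
force: [-0.6, 0.3, 0.3]
width: 0.632
gripper_force: 0.0
```

Emit:
{"method": "jog_arm", "body": {"moves": [[0, 0, 0, 0], [0, 0, 0, 0], [0, 0, 0, 0], [0, 0, 0, 0], [0, 0, 0, 0], [0, 0, 0, 0], [0, 0, 0, 0]], "hand": 0.0, "newtons": 30}}

```text
clock: 38.08
position: [0.4429, -0.0699, 0.0161]
ee_rot: [-0.356, 3.12, -0.001]
force: [-0.7, 0.1, 7.0]
width: 0.423
gripper_force: 30.0
```

Emit:
{"method": "jog_arm", "body": {"moves": [[0, 0, -0.01, 0], [0, 0, -0.04, 0], [0, 0, -0.08, 0], [0, 0, -0.13, 0], [0, 0, -0.165, 0], [0, 0, -0.165, 0]]}}

```text
clock: 38.83
position: [0.4439, -0.0699, 0.1835]
ee_rot: [-0.355, 3.116, -0.002]
force: [0.5, 0.1, -2.1]
width: 0.423
gripper_force: 30.0
```

```bash
python3 go.py .568 .1625 .17 96.7 .568 .1625 .061 96.7 .579 .083 .17 96.7 .579 .083 .062 96.7
```

```text
at [ 0.4439 -0.0699  0.1835] yaw 103.0 j [ 0.3   0.2  -0.31  2.01  0.08  0.94  1.75]
-> [-0.1731  0.1985  0.014 ] spin 0.11 or -3.032
-> [-0.1725  0.1987  0.123 ] spin 0.11 or -3.032
-> [-0.1659  0.1186  0.0141] spin 0.11 or -3.032
-> [-0.1654  0.1188  0.1221] spin 0.11 or -3.032
```

Emit:
{"method": "jog_arm", "body": {"moves": [[-0.04, 0.045, 0, 0.05], [-0.08, 0.09, 0, 0.11], [-0.12, 0.14, 0, 0.11], [-0.16, 0.185, 0, 0.11], [-0.173, 0.1985, 0.01, 0.11], [-0.173, 0.1985, 0.05, 0.11], [-0.173, 0.1985, 0.08, 0.11], [-0.173, 0.1985, 0.09, 0.11], [-0.173, 0.1985, 0.09, 0.11]]}}

```text
clock: 39.95
position: [0.5657, 0.1619, 0.09]
ee_rot: [0.183, -3.135, 0.001]
force: [0.6, -0.9, -0.5]
width: 0.421
gripper_force: 30.0
```

```bash
python3 - <<'E'
from m import *
im=grab('wrist'); save(im,'wrist10')
E
python3 go.py .568 .1625 .062 96.7
```

```text
at [0.5664 0.1623 0.091 ] yaw 96.69 j [-0.14  0.53 -0.33  1.78  0.22  0.87  1.12]
-> [-0.0016 -0.      0.029 ] spin -0.0 or 3.141
```

View pics/wrist10.png

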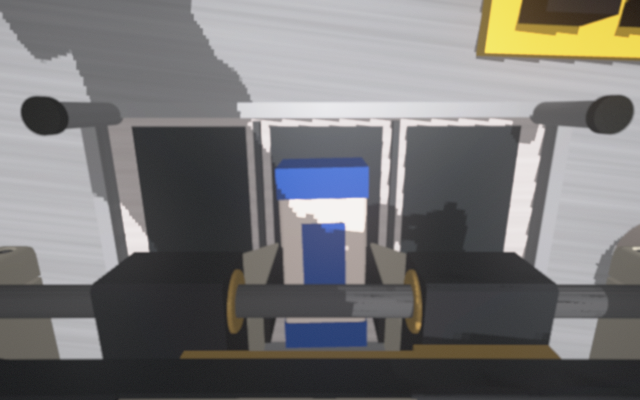

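The clean cassette hangs centred over the middle bay at (322,250), between the ribs at u≈255 and 390. Now I lower and release it.

Emit:
{"method": "jog_arm", "body": {"moves": [[0, 0, 0.01, 0], [0, 0, 0.02, 0], [0, 0, 0.026, 0], [0, 0, 0.029, 0], [0, 0, 0.029, 0], [0, 0, 0.029, 0]]}}

```text
clock: 40.75
position: [0.5664, 0.1626, 0.0616]
ee_rot: [-0.184, 3.136, 0.0]
force: [0.2, 0.0, -0.7]
width: 0.424
gripper_force: 30.0
```

Emit:
{"method": "jog_arm", "body": {"moves": [[0, 0, 0, 0], [0, 0, 0, 0], [0, 0, 0, 0], [0, 0, 0, 0], [0, 0, -0.02, 0], [0, 0, -0.05, 0], [0, 0, -0.09, 0], [0, 0, -0.12, 0], [0, 0, -0.12, 0]], "hand": 0.056}}

```text
clock: 41.88
position: [0.5677, 0.1633, 0.1842]
ee_rot: [-0.184, 3.132, 0.002]
force: [0.5, 0.6, -1.1]
width: 0.607
gripper_force: 0.0
```

```bash
python3 - <<'E'
from m import *
im=grab('wrist'); save(im,'wrist11'); P,_,_=cloud(im); H=hsv(im)
M=masks(im)
m=((H[...,1]<60)&(H[...,2]>60))|M['blue']
for b in blobs(m,P,.065,.085,200): print('top',*b)
im=grab('side'); P,_,_=cloud(im)
for b in blobs(masks(im)['blue'],P,.005,.085): print('blue',*b)
for b in blobs(masks(im)['red'],P,.15,.4): print('red',*b)
E
python3 go.py .4285 -.239 .16 102 .4285 -.239 .015 102
```

```text
top 2933 [323. 193.] [0.5632 0.1618 0.0752] [0.5616 0.1621 0.0751] [0.074 0.076] [564. 162.] [66. 40.] 7.8
top 1272 [598. 227.] [0.5653 0.3881 0.0754] [0.5633 0.3855 0.0755] [0.066 0.084] [569.6 394.1] [28. 66.] 78.0
blue 22 [297. 166.] [0.6042 0.1563 0.0668] [0.6045 0.1512 0.0716] [0.049 0.077] [603.9 162.5] [11. 37.] 5.3
blue 22 [286. 169.] [0.5647 0.1638 0.0738] [0.5655 0.1647 0.0738] [0.071 0.077] [563.6 163.7] [27. 12.] 8.0
blue 90 [276. 178.] [0.5218 0.1533 0.0637] [0.5215 0.1516 0.0658] [0.047 0.076] [524.5 170.4] [79. 18.] 83.7
blue 32 [338. 278.] [ 0.4664 -0.2322  0.0306] [ 0.4663 -0.2311  0.0307] [0.028 0.033] [ 466.2 -232.3] [ 7. 36.] 9.1
blue 48 [328. 288.] [ 0.4278 -0.2377  0.0302] [ 0.4272 -0.2379  0.0299] [0.028 0.033] [ 427.7 -238.3] [32. 12.] 12.0
blue 106 [318. 300.] [ 0.3874 -0.2499  0.0238] [ 0.3871 -0.2502  0.0276] [0.01  0.032] [ 389.1 -249. ] [12. 40.] 12.0
blue 1830 [368. 335.] [ 0.4308 -0.3964  0.0136] [ 0.4279 -0.3992  0.0134] [0.01  0.017] [ 432.8 -394.4] [128. 125.] 61.4
red 150 [318. 115.] [0.6706 0.1356 0.2475] [0.6699 0.1365 0.2474] [0.242 0.253] [670.9 136.2] [ 10. 162.] 7.2
at [0.5661 0.1624 0.1813] yaw 96.71 j [-0.12  0.44 -0.36  1.68  0.17  1.05  1.16]
-> [ 0.1836 -0.3826  0.0214] spin -0.092 or 3.049
-> [ 0.1836 -0.3825  0.1664] spin -0.092 or 3.049
```

Emit:
{"method": "jog_arm", "body": {"moves": [[0.022, -0.045, 0, -0.05], [0.044, -0.09, 0, -0.092], [0.066, -0.135, 0, -0.092], [0.088, -0.18, 0, -0.092], [0.11, -0.225, 0, -0.092], [0.132, -0.27, 0.02, -0.092], [0.154, -0.315, 0.04, -0.092], [0.17, -0.36, 0.06, -0.092], [0.1836, -0.3826, 0.08, -0.092], [0.1836, -0.3826, 0.1, -0.092], [0.1836, -0.3826, 0.12, -0.092], [0.1836, -0.3826, 0.12, -0.092]], "hand": 0.058}}

```text
clock: 43.48
position: [0.4267, -0.2381, 0.0595]
ee_rot: [0.327, -3.12, -0.004]
force: [-0.2, -1.0, -0.1]
width: 0.634
gripper_force: 0.0
```

```bash
python3 - <<'E'
from m import *
im=grab('wrist'); P,_,_=cloud(im); H=hsv(im); save(im,'wrist12')
M=masks(im)
for b in blobs(M['blue'],P,.024,.036): print('blue',*b)
m=((H[...,1]<60)&(H[...,2]>60))|M['blue']
for b in blobs(m,P,.027,.034,200): print('top',*b)
E
python3 go.py .4285 -.239 .015 102
```

```text
blue 33 [ 46. 168.] [ 0.4203 -0.3971  0.03  ] [ 0.4201 -0.3967  0.0295] [0.025 0.035] [ 420.4 -397.7] [0. 7.] 15.3
top 4423 [321. 233.] [ 0.4266 -0.2399  0.0301] [ 0.425  -0.2408  0.0301] [0.029 0.031] [ 428.7 -239.4] [61. 40.] 11.9
at [ 0.4276 -0.2383  0.0606] yaw 101.99 j [ 0.58  0.43 -0.23  2.05  0.15  0.68  2.03]
-> [-0.0009 -0.0009  0.0456] spin -0.0 or 3.141
```

Emit:
{"method": "jog_arm", "body": {"moves": [[-0.001, -0.001, 0.02, 0], [-0.001, -0.001, 0.038, 0], [-0.001, -0.001, 0.045, 0], [-0.001, -0.001, 0.045, 0]]}}

```text
clock: 44.02
position: [0.4299, -0.2395, 0.0167]
ee_rot: [0.328, -3.124, -0.0]
force: [0.8, 0.2, 0.8]
width: 0.632
gripper_force: 0.0
```

Emit:
{"method": "jog_arm", "body": {"moves": [[0, 0, 0, 0], [0, 0, 0, 0], [0, 0, 0, 0], [0, 0, 0, 0], [0, 0, 0, 0], [0, 0, 0, 0], [0, 0, 0, 0]], "hand": 0.0, "newtons": 30}}

```text
clock: 44.9
position: [0.4301, -0.2398, 0.017]
ee_rot: [-0.328, 3.124, -0.001]
force: [-0.5, 0.3, 6.1]
width: 0.42
gripper_force: 30.0
```

Emit:
{"method": "jog_arm", "body": {"moves": [[0, 0, -0.01, 0], [0, 0, -0.04, 0], [0, 0, -0.08, 0], [0, 0, -0.13, 0], [0, 0, -0.165, 0], [0, 0, -0.165, 0]]}}

```text
clock: 45.65
position: [0.4312, -0.2403, 0.1845]
ee_rot: [-0.327, 3.12, -0.005]
force: [0.3, -0.6, -1.8]
width: 0.415
gripper_force: 30.0
```

```bash
python3 go.py .577 .0835 .18 96.7 .577 .0835 .09 96.7
```

```text
at [ 0.4312 -0.2403  0.1845] yaw 101.97 j [ 0.61  0.27 -0.26  1.91  0.08  0.96  2.09]
-> [-0.2097  0.2865  0.0044] spin 0.092 or -3.05
-> [-0.2094  0.2868  0.0944] spin 0.092 or -3.05
```

Emit:
{"method": "jog_arm", "body": {"moves": [[-0.035, 0.045, 0, 0.05], [-0.07, 0.09, 0, 0.092], [-0.105, 0.14, 0, 0.092], [-0.14, 0.19, 0, 0.092], [-0.175, 0.24, 0, 0.092], [-0.21, 0.2867, 0.02, 0.092], [-0.21, 0.2867, 0.05, 0.092], [-0.21, 0.2867, 0.08, 0.092], [-0.21, 0.2867, 0.09, 0.092], [-0.21, 0.2867, 0.09, 0.092], [-0.21, 0.2867, 0.09, 0.092]]}}

```text
clock: 47.02
position: [0.5764, 0.0844, 0.0926]
ee_rot: [-0.183, 3.135, 0.0]
force: [0.8, -0.3, -0.9]
width: 0.418
gripper_force: 30.0
```

```bash
python3 - <<'E'
from m import *
im=grab('wrist'); save(im,'wrist13')
P,_,_=cloud(im)
for b in blobs(masks(im)['blue'],P,.06,.12): print('blue',*b)
E
python3 go.py .577 .0835 .063 96.7
```

```text
blue 277 [500. 165.] [0.5227 0.1714 0.0756] [0.5221 0.1723 0.0756] [0.075 0.077] [525.5 167.6] [12. 18.] 10.2
blue 42 [441. 166.] [0.5285 0.1398 0.0757] [0.5279 0.139  0.0757] [0.075 0.077] [529.1 141.1] [11.  7.] 5.8
blue 1641 [339. 183.] [0.536  0.0865 0.106 ] [0.5359 0.0866 0.106 ] [0.105 0.107] [536.5  85.3] [13. 29.] 6.0
blue 28 [313. 279.] [0.584  0.0796 0.1063] [0.584  0.0788 0.1063] [0.105 0.107] [583.4  81.3] [ 4. 10.] 9.0
blue 1628 [324. 335.] [0.6139 0.0888 0.1061] [0.6139 0.0888 0.1061] [0.105 0.107] [613.9  88.7] [14. 39.] 6.6
at [0.5765 0.0845 0.0927] yaw 96.69 j [ 0.    0.52 -0.34  1.8   0.22  0.86  1.25]
-> [-0.0004 -0.001   0.0297] spin -0.0 or 3.141
```

View pics/wrist13.png

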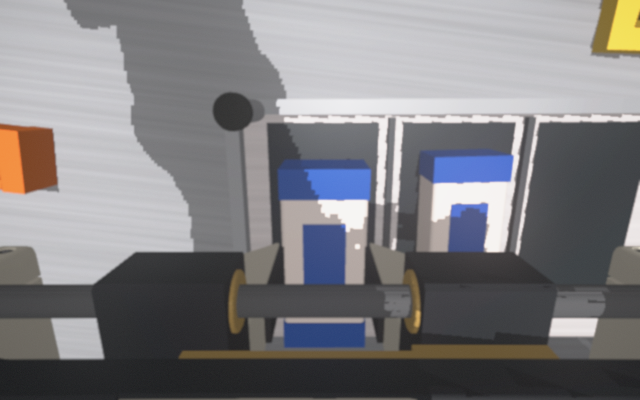

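The second clean cassette is held over bay 1 at (325,250), aligned, with the first lying in bay 2 at (468,200). Now I lower and release.

Emit:
{"method": "jog_arm", "body": {"moves": [[0, -0.001, 0.01, 0], [0, -0.001, 0.02, 0], [0, -0.001, 0.026, 0], [0, -0.001, 0.03, 0], [0, -0.001, 0.03, 0], [0, -0.001, 0.03, 0]]}}

```text
clock: 47.82
position: [0.5755, 0.0833, 0.062]
ee_rot: [0.184, -3.136, 0.001]
force: [-4.0, -1.8, 7.7]
width: 0.413
gripper_force: 30.0
```

Emit:
{"method": "jog_arm", "body": {"moves": [[0, 0, 0, 0], [0, 0, 0, 0], [0, 0, 0, 0], [0, 0, 0, 0], [0, 0, -0.02, 0], [0, 0, -0.05, 0], [0, 0, -0.09, 0], [0, 0, -0.14, 0], [0, 0, -0.14, 0]], "hand": 0.052}}

```text
clock: 48.95
position: [0.5782, 0.0843, 0.2056]
ee_rot: [-0.183, 3.129, 0.002]
force: [0.6, -0.9, -0.5]
width: 0.567
gripper_force: 0.0
```

```bash
python3 - <<'E'
from m import *
im=grab('wrist'); save(im,'wrist14'); P,_,_=cloud(im); H=hsv(im)
M=masks(im)
m=((H[...,1]<60)&(H[...,2]>60))|M['blue']
for b in blobs(m,P,.065,.085,200): print('top',*b)
for n in ['side','scene']:
    im=grab(n); P,_,_=cloud(im); save(im,n+'14')
    for b in blobs(masks(im)['blue'],P,.005,.085): print('blue',*b)
    for b in blobs(masks(im)['red'],P,.15,.4): print('red',*b)
    q=P[(P[...,2]>.043)&(P[...,2]<.06)&(P[...,0]>.36)&(P[...,0]<.5)&(P[...,1]<-.33)&(P[...,1]>-.47)]
    if len(q): print('knob',len(q),np.median(q,0).round(4),(q.min(0)+q.max(0))/2)
E
python3 go.py .435 -.394 .2 96.7
```

```text
top 256 [566. 105.] [0.4839 0.2677 0.075 ] [0.4844 0.2672 0.0749] [0.066 0.084] [483.8 268.2] [12.  7.] 6.1
top 2405 [323. 186.] [0.573  0.0825 0.0751] [0.5719 0.0821 0.0751] [0.074 0.076] [574.6  82.7] [65. 41.] 6.7
top 2743 [417. 190.] [0.5666 0.1625 0.0749] [0.5665 0.1632 0.0751] [0.073 0.076] [571.7 163.6] [79. 41.] 8.1
blue 16 [286. 169.] [0.5632 0.1638 0.0733] [0.564  0.1625 0.0729] [0.071 0.076] [563.1 164.6] [25. 10.] 4.7
blue 91 [276. 178.] [0.5219 0.1526 0.0639] [0.5213 0.1515 0.0657] [0.047 0.077] [523.8 168.9] [72. 18.] 85.5
blue 25 [315. 179.] [0.6137 0.0764 0.0669] [0.6134 0.0697 0.0739] [0.048 0.076] [612.4  82.1] [ 6. 37.] 10.6
blue 23 [303. 181.] [0.5743 0.0841 0.0741] [0.5746 0.0837 0.0742] [0.071 0.077] [574.7  84. ] [30. 13.] 0.3
blue 59 [293. 191.] [0.5318 0.0768 0.0669] [0.5319 0.079  0.0708] [0.049 0.077] [532.3  75.8] [13. 43.] 4.3
blue 1835 [368. 336.] [ 0.4307 -0.3965  0.0137] [ 0.4282 -0.3993  0.0134] [0.01  0.017] [ 433.6 -394.7] [128. 124.] 52.3
knob 112 [ 0.4314 -0.394   0.0463] [ 0.43254862 -0.3938735   0.04694751]
blue 529 [506. 172.] [0.2691 0.6622 0.043 ] [0.2786 0.6573 0.0438] [0.011 0.072] [244.8 675.7] [105.  89.] 89.9
blue 114 [236. 196.] [ 0.4114 -0.363   0.0149] [ 0.4122 -0.3646  0.0134] [0.009 0.036] [ 409.1 -362.4] [80. 50.] 9.4
blue 115 [214. 199.] [ 0.4284 -0.4358  0.0139] [ 0.4284 -0.4374  0.0126] [0.009 0.018] [ 431.8 -436. ] [88. 51.] 17.8
blue 117 [392. 221.] [0.6109 0.1663 0.0619] [0.6114 0.1665 0.0617] [0.045 0.076] [605.4 172.2] [22. 55.] 21.2
blue 117 [368. 223.] [0.6209 0.0877 0.0607] [0.6211 0.0879 0.0601] [0.046 0.076] [619.2  90.5] [17. 49.] 21.1
red 305 [406. 182.] [0.6747 0.1751 0.2474] [0.6747 0.1783 0.2476] [0.24  0.253] [674.7 173.9] [ 12. 231.] 6.4
knob 39 [ 0.4413 -0.3935  0.0466] [ 0.43914212 -0.39264304  0.04668314]
at [0.5753 0.0831 0.2007] yaw 96.7 j [ 0.03  0.41 -0.37  1.68  0.16  1.09  1.3 ]
-> [ 0.195  -0.4575  0.001 ] spin 0.0 or -3.142
```

View pics/side14.png

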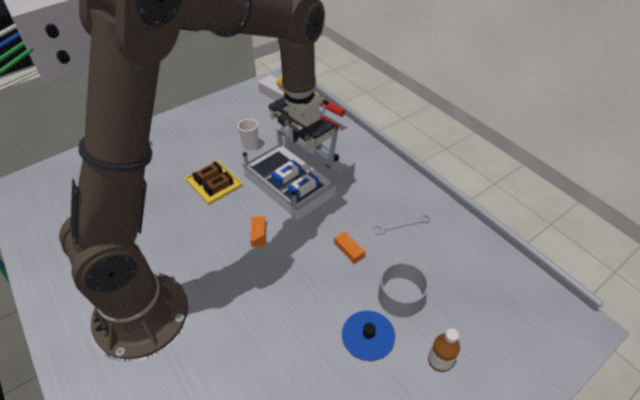

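Both clean cassettes lie in the cell bays, and the guard stands open on its stop. Nothing white is left on the table, and the cover (368,335) and tank (403,290) have not moved. Now I regrip the guard bar.

```bash
python3 go.py .679 .1747 .40 6.7 .679 .1747 .281 6.7
```

```text
at [0.5753 0.0831 0.2007] yaw 96.7 j [ 0.03  0.41 -0.37  1.68  0.16  1.09  1.3 ]
-> [-0.1134  0.0788 -0.1995] spin -1.571 or 1.571
-> [-0.1136  0.0788 -0.0805] spin -1.571 or 1.571
```

Emit:
{"method": "jog_arm", "body": {"moves": [[0, 0, -0.04, 0.1], [0, 0, -0.08, 0.27], [0, 0, -0.12, 0.45], [0, 0, -0.16, 0.63], [0, 0, -0.2, 0.81], [0, 0, -0.2, 0.99], [0, 0, -0.2, 1.17], [0, 0, -0.2, 1.35], [0, 0, -0.2, 1.5], [0, 0, -0.2, 1.571], [0, 0, -0.2, 1.571], [0, 0, -0.2, 1.571]], "hand": 0.036}}

```text
clock: 50.6
position: [0.5757, 0.0834, 0.4006]
ee_rot: [-2.085, -2.349, 0.002]
force: [-0.8, -0.0, 0.5]
width: 0.391
gripper_force: 0.0
```

```bash
python3 go.py .679 .1747 .40 6.7 .679 .1747 .281 6.7
```

```text
at [0.5757 0.0834 0.4006] yaw 6.8 j [-0.17  0.28 -0.09  1.35  0.03  1.51 -0.14]
-> [0.0784 0.1134 0.0004] spin 0.002 or -3.14
-> [0.0785 0.1136 0.1194] spin 0.002 or -3.14
```

Emit:
{"method": "jog_arm", "body": {"moves": [[0.03, 0.04, 0, 0], [0.06, 0.08, 0, 0], [0.0785, 0.1135, 0, 0], [0.0785, 0.1135, 0.02, 0], [0.0785, 0.1135, 0.05, 0], [0.0785, 0.1135, 0.07, 0], [0.0785, 0.1135, 0.07, 0]]}}

```text
clock: 51.48
position: [0.6786, 0.1742, 0.3294]
ee_rot: [-2.085, -2.347, 0.005]
force: [-1.0, -0.4, -0.1]
width: 0.391
gripper_force: 0.0
```

```bash
python3 - <<'E'
from m import *
im=grab('wrist'); save(im,'wrist15'); P,_,_=cloud(im); H=hsv(im)
q=P[(abs(P[...,2]-.297)<.012)&(H[...,2]<70)&(P[...,0]>.6)&(P[...,0]<.76)]
q=q[(q[:,1]>.17)]
print(len(q),np.median(q,0),np.percentile(q,[2,98],axis=0))
if len(q)>20: print(cv2.fitLine(q[:,:2].astype(np.float32),cv2.DIST_HUBER,0,.01,.01).ravel())
E
python3 go.py .679 .1747 .281 6.7
```

```text
1541 [0.67702903 0.19490559 0.30207667] [[0.67029048 0.1709717  0.29853369]
 [0.68356298 0.2283446  0.30384376]]
[ 0.04820917 -0.99883723  0.67815185  0.18865426]
at [0.6792 0.1744 0.331 ] yaw 6.74 j [-0.27  0.52 -0.1   1.15  0.05  1.47 -0.25]
-> [ 0.0003 -0.0001  0.05  ] spin 0.001 or -3.141
```

View pics/wrist15.png

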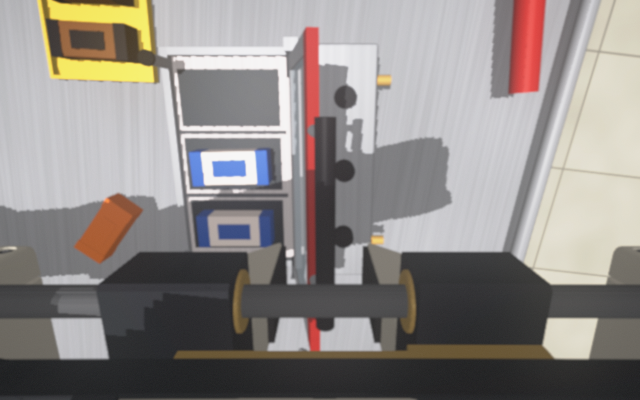

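The bar lies at u≈325, centred between the jaws. Both clean cassettes are flat in bays 2 and 1, at (230,168) and (232,228). Now I descend and grip.

Emit:
{"method": "jog_arm", "body": {"moves": [[0, 0, 0.02, 0], [0, 0, 0.035, 0], [0, 0, 0.045, 0], [0, 0, 0.048, 0], [0, 0, 0.048, 0]]}}

```text
clock: 52.15
position: [0.6795, 0.1747, 0.2838]
ee_rot: [2.088, 2.347, 0.0]
force: [-0.1, -0.6, -0.6]
width: 0.393
gripper_force: 0.0
```

Emit:
{"method": "jog_arm", "body": {"moves": [[0, 0, 0, 0], [0, 0, 0, 0], [0, 0, 0, 0], [0, 0, 0, 0], [0, 0, 0, 0], [0, 0, 0, 0], [0, 0, 0, 0]], "hand": 0.0, "newtons": 40}}

```text
clock: 53.02
position: [0.6788, 0.1746, 0.2838]
ee_rot: [-2.087, -2.347, 0.001]
force: [-5.1, -0.7, 3.8]
width: 0.119
gripper_force: 40.0
```

Run:
```python
import numpy as np
a0=1.75
for a in [1.71,1.65,1.57,1.49,1.41,1.33,1.25,1.17,1.09,1.01]: print(a,round(.19*(np.cos(a0)-np.cos(a)),4),round(-.19*(np.sin(a)-np.sin(a0)),4))
a0=1.01
for a in np.arange(.93,-.01,-.08): print(round(a,2),round(.19*(np.cos(a0)-np.cos(a)),4),round(-.19*(np.sin(a)-np.sin(a0)),4))
```

```text
1.71 -0.0075 -0.0012
1.65 -0.0188 -0.0024
1.57 -0.034 -0.003
1.49 -0.0492 -0.0024
1.41 -0.0643 -0.0006
1.33 -0.0792 0.0024
1.25 -0.0938 0.0067
1.17 -0.108 0.012
1.09 -0.1217 0.0185
1.01 -0.1349 0.0261
0.93 -0.0125 0.0086
0.85 -0.0243 0.0182
0.77 -0.0353 0.0286
0.69 -0.0455 0.04
0.61 -0.0547 0.0521
0.53 -0.0629 0.0648
0.45 -0.07 0.0783
0.37 -0.0761 0.0922
0.29 -0.081 0.1066
0.21 -0.0848 0.1213
0.13 -0.0873 0.1363
0.05 -0.0887 0.1514
```

Emit:
{"method": "jog_arm", "body": {"moves": [[0, -0.004, -0.0005, 0], [0, -0.011, -0.0015, 0], [0, -0.02, -0.0025, 0], [0, -0.034, -0.003, 0], [0, -0.0492, -0.0024, 0], [0, -0.0643, -0.0006, 0], [0, -0.0792, 0.0024, 0], [0, -0.0792, 0.0024, 0]]}}

```text
clock: 54.02
position: [0.5996, 0.1654, 0.2828]
ee_rot: [2.087, 2.347, 0.002]
force: [-2.3, 0.1, 9.8]
width: 0.109
gripper_force: 40.0
```

Run:
```python
from m import *
s=arm.observe(); print(s['position'],s['force'],s['width'])
im=grab('scene'); P,_,_=cloud(im)
for b in blobs(masks(im)['red'],P,.15,.4): print('red',*b)
```

```text
[0.59960425 0.16536952 0.28279952] [-2.27696236  0.06667812  9.83854009] 0.10874825280103334
red 291 [399. 172.] [0.6176 0.1656 0.2451] [0.6171 0.1646 0.2447] [0.239 0.252] [617.7 167.5] [ 14. 233.] 7.1
```

Emit:
{"method": "jog_arm", "body": {"moves": [[0, -0.0146, 0.0033, 0], [0, -0.0288, 0.0086, 0], [0, -0.0425, 0.0151, 0], [0, -0.0557, 0.0227, 0], [0, -0.0682, 0.0313, 0], [0, -0.08, 0.0409, 0], [0, -0.08, 0.0409, 0]]}}

```text
clock: 54.95
position: [0.5163, 0.1555, 0.2399]
ee_rot: [-2.084, -2.346, 0.009]
force: [-14.8, -1.9, 14.4]
width: 0.065
gripper_force: 35.2
```

Run:
```python
from m import *
s=arm.observe(); print(s['position'],s['force'],s['width'])
for n in ['scene','side']:
    im=grab(n); P,_,_=cloud(im)
    for b in blobs(masks(im)['red'],P,.12,.4): print('red',*b)
a0=.85
for a in np.arange(.77,.0,-.08): print(round(a,2),round(.19*(np.cos(a0)-np.cos(a)),4),round(-.19*(np.sin(a)-np.sin(a0)),4))
```

```text
[0.51630156 0.1554962  0.23991873] [-14.79590365  -1.85667705  14.35235747] 0.06466509353600432
red 245 [393. 171.] [0.5564 0.1623 0.2121] [0.5558 0.16   0.2119] [0.208 0.216] [556.7 160. ] [ 17. 232.] 7.0
0.77 -0.011 0.0105
0.69 -0.0211 0.0218
0.61 -0.0303 0.0339
0.53 -0.0385 0.0467
0.45 -0.0457 0.0601
0.37 -0.0517 0.074
0.29 -0.0567 0.0884
0.21 -0.0604 0.1031
0.13 -0.063 0.1181
0.05 -0.0644 0.1332
```

The opening has dropped to 6 mm, so the bar is creeping toward the fingertips. At this angle the −x finger still holds it, so I ease the grip, reseat deeper and grip again.

Emit:
{"method": "jog_arm", "body": {"moves": [[0, 0, 0, 0], [0, 0, 0, 0], [0, 0, 0.002, 0], [0, 0, 0.004, 0], [0, 0, 0.006, 0], [0, 0, 0.008, 0], [0, 0, 0.008, 0]], "newtons": 8}}

```text
clock: 55.92
position: [0.5163, 0.1556, 0.2319]
ee_rot: [-2.083, -2.345, 0.011]
force: [-15.5, -2.5, 13.1]
width: 0.267
gripper_force: 10.0
```

Run:
```python
from m import *
s=arm.observe(); print(s['position'],s['force'],s['width'])
im=grab('scene'); P,_,_=cloud(im)
for b in blobs(masks(im)['red'],P,.12,.4): print('red',*b)
```

```text
[0.51625961 0.15560583 0.23188816] [-15.46394001  -2.4607951   13.14687732] 0.26677201757039737
red 250 [392. 172.] [0.5514 0.1571 0.2065] [0.5513 0.1559 0.2065] [0.202 0.211] [551.1 160.3] [ 20. 231.] 7.9
```

Emit:
{"method": "jog_arm", "body": {"moves": [[0, -0.001, 0, 0], [0, -0.002, 0.001, 0], [0, -0.002, 0.003, 0], [0, -0.003, 0.005, 0], [0, -0.004, 0.007, 0], [0, -0.005, 0.009, 0], [0, -0.006, 0.01, 0], [0, -0.006, 0.01, 0]]}}

```text
clock: 56.98
position: [0.5099, 0.1548, 0.2216]
ee_rot: [-2.083, -2.345, 0.012]
force: [-16.5, -1.4, 11.7]
width: 0.327
gripper_force: 9.4
```

Run:
```python
from m import *
s=arm.observe(); print(s['position'],s['force'],s['width'],s['gripper_force'])
im=grab('scene'); P,_,_=cloud(im)
for b in blobs(masks(im)['red'],P,.12,.4): print('red',*b)
im=grab('side'); c=im['color'][60:240,180:420,::-1]; cv2.imwrite('pics/side16.png',cv2.resize(c,(760,570)))
```

```text
[0.50991718 0.15480754 0.22155854] [-16.51470027  -1.40938301  11.73278073] 0.3266087512622129 9.419601559638977
red 243 [391. 173.] [0.5445 0.1601 0.1995] [0.5448 0.1602 0.1993] [0.196 0.204] [545.3 158.7] [ 17. 230.] 6.8
```

View pics/side16.png

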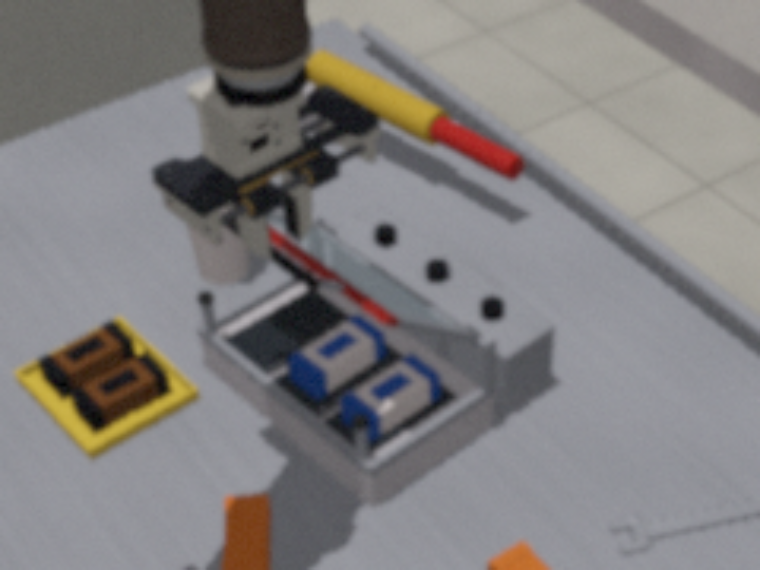

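The guard is still held open at about 0.70 rad, leaning on the front finger; the cassettes and tray are unaffected. I relieve the load, caging the bar with the fingers held at 30 mm, then go deeper.

Emit:
{"method": "jog_arm", "body": {"moves": [[0, -0.001, 0, 0], [0, -0.002, 0, 0], [0, -0.003, 0, 0], [0, -0.003, 0.003, 0], [0, -0.003, 0.006, 0], [0, -0.003, 0.009, 0], [0, -0.003, 0.009, 0], [0, -0.003, 0.009, 0]], "hand": 0.03}}

```text
clock: 58.08
position: [0.5067, 0.1544, 0.2123]
ee_rot: [-2.083, -2.345, 0.012]
force: [-15.7, -2.9, 9.4]
width: 0.416
gripper_force: 9.0
```

```bash
cat > gq.py <<'E'
from m import *
s=arm.observe(); p=s['position']
im=grab('scene'); P,_,_=cloud(im)
for b in blobs(masks(im)['red'],P,.1,.4):
    if b[2][0]<.8:
        z=b[2][2]; a=np.arcsin(np.clip((z-.1115)/.139,-1,1)); bx,bz=.6451-.19*np.cos(a)*.9932,.11+.19*np.sin(a)
        print('angle',a.round(3),'bar x,z',bx.round(4),bz.round(4),'rel tcp',(bx-p[0]).round(4),(bz-p[2]).round(4))
print(p.round(4),s['force'].round(1),s['width'].round(3),s['gripper_force'])
E
python3 gq.py
```

```text
angle 0.631 bar x,z 0.4927 0.2221 rel tcp -0.014 0.0098Traceback (most recent call last):
  File "gq.py", line 8, in <module>
    print(p.round(4),s['force'].round(1),s['width'].round(3),s['gripper_force'])
                                         ^^^^^^^^^^^^^^^^
AttributeError: 'float' object has no attribute 'round'
```

Emit:
{"method": "jog_arm", "body": {"moves": [[0, -0.002, 0, 0], [0, -0.004, 0, 0], [0, -0.005, 0, 0], [0, -0.006, 0, 0], [0, -0.006, 0, 0]]}}

```text
clock: 58.75
position: [0.5027, 0.1539, 0.2126]
ee_rot: [-2.085, -2.346, 0.007]
force: [-8.6, -0.5, 5.2]
width: 0.331
gripper_force: 4.9
```

```bash
sed -i "s/s\['width'\].round(3)/s['width']/" gq.py; python3 gq.py
```

```text
angle 0.628 bar x,z 0.4924 0.2217 rel tcp -0.0103 0.0091
[0.5027 0.1539 0.2126] [-8.6 -0.5  5.2] 0.3313369281076347 4.93503525853157
```

Emit:
{"method": "jog_arm", "body": {"moves": [[0, -0.0005, 0, 0], [0, -0.001, 0, 0], [0, -0.001, 0.002, 0], [0, -0.001, 0.005, 0], [0, -0.001, 0.008, 0], [0, -0.001, 0.01, 0], [0, -0.001, 0.01, 0]]}}

```text
clock: 59.68
position: [0.4994, 0.1535, 0.2019]
ee_rot: [-2.083, -2.344, 0.014]
force: [-15.6, -0.8, 8.6]
width: 0.406
gripper_force: 8.7
```

```bash
python3 gq.py
```

```text
angle 0.567 bar x,z 0.486 0.2121 rel tcp -0.0135 0.0102
[0.4994 0.1535 0.2019] [-15.6  -0.8   8.6] 0.40632993613755974 8.680056631565094
```

Emit:
{"method": "jog_arm", "body": {"moves": [[0, -0.001, 0, 0], [0, -0.003, 0, 0], [0, -0.005, 0, 0], [0, -0.007, 0, 0], [0, -0.008, 0, 0], [0, -0.008, 0, 0]], "hand": 0.0, "newtons": 8}}

```text
clock: 60.48
position: [0.4916, 0.1526, 0.2021]
ee_rot: [-2.083, -2.344, 0.013]
force: [-15.8, -1.4, 7.8]
width: 0.228
gripper_force: 8.7
```

```bash
python3 gq.py
```

```text
angle 0.57 bar x,z 0.4862 0.2125 rel tcp -0.0053 0.0104
[0.4916 0.1526 0.2021] [-15.8  -1.4   7.8] 0.22809908400103657 8.690012097358704
```

The bar is under control, pressed on the front finger with a 21 mm opening. I follow the arc down.

Emit:
{"method": "jog_arm", "body": {"moves": [[0, -0.004, 0.006, 0], [0, -0.0076, 0.0126, 0], [0, -0.0142, 0.0263, 0], [0, -0.0197, 0.0405, 0], [0, -0.022, 0.048, 0], [0, -0.024, 0.055, 0], [0, -0.024, 0.055, 0]]}}

```text
clock: 61.4
position: [0.466, 0.1495, 0.1457]
ee_rot: [-2.081, -2.344, 0.018]
force: [-16.0, 0.4, 1.1]
width: 0.202
gripper_force: 8.0
```

```bash
python3 gq.py
```

```text
angle 0.262 bar x,z 0.4628 0.1592 rel tcp -0.0032 0.0135
[0.466  0.1495 0.1457] [-16.    0.4   1.1] 0.2018177303616187 7.999979853630066
```

Emit:
{"method": "jog_arm", "body": {"moves": [[0, -0.0014, 0.006, 0], [0, -0.0028, 0.0115, 0], [0, -0.0047, 0.0227, 0], [0, -0.006, 0.034, 0], [0, -0.0064, 0.04, 0], [0, -0.0066, 0.044, 0], [0, -0.0067, 0.047, 0], [0, -0.0067, 0.047, 0]]}}

```text
clock: 62.45
position: [0.4588, 0.1486, 0.0987]
ee_rot: [-2.081, -2.344, 0.018]
force: [-16.1, 1.5, -1.8]
width: 0.175
gripper_force: 8.0
```

```bash
python3 gq.py
```

```text
angle 0.024 bar x,z 0.4564 0.1146 rel tcp -0.0024 0.016
[0.4588 0.1486 0.0987] [-16.1   1.5  -1.8] 0.17509984463635658 8.000907897949219
```

Emit:
{"method": "jog_arm", "body": {"moves": [[0, 0, 0.0015, 0], [0, 0, 0.003, 0], [0, 0, 0.0045, 0], [0, 0, 0.006, 0], [0, 0, 0.007, 0], [0, 0, 0.007, 0]]}}

```text
clock: 63.25
position: [0.4607, 0.1483, 0.0933]
ee_rot: [-2.083, -2.345, 0.014]
force: [-15.5, -1.8, 10.9]
width: 0.218
gripper_force: 8.0
```

```bash
python3 gq.py
```

```text
angle 0.012 bar x,z 0.4564 0.1123 rel tcp -0.0043 0.019
[0.4607 0.1483 0.0933] [-15.5  -1.8  10.9] 0.21813360489008674 8.001543581485748
```

The bar is down on the posts. I release it and back off straight up.

Emit:
{"method": "jog_arm", "body": {"moves": [[0, 0, 0, 0], [0, 0, 0, 0], [0, 0, 0, 0], [0, -0.003, 0, 0], [0, -0.003, -0.01, 0], [0, -0.003, -0.03, 0], [0, -0.003, -0.07, 0], [0, -0.003, -0.12, 0], [0, -0.003, -0.15, 0], [0, -0.003, -0.15, 0]], "hand": 0.03}}

```text
clock: 64.55
position: [0.466, 0.1502, 0.2477]
ee_rot: [2.086, 2.345, 0.01]
force: [0.1, 0.4, -0.3]
width: 0.33
gripper_force: 0.0
```

```bash
python3 gq.py
python3 - <<'E'
from m import *
for n in ['side','scene']:
    im=grab(n); P,_,_=cloud(im); save(im,n+'17')
    q=P[(P[...,2]>.043)&(P[...,2]<.06)&(P[...,0]>.36)&(P[...,0]<.5)&(P[...,1]<-.33)&(P[...,1]>-.47)]
    if len(q): print('knob',len(q),np.median(q,0).round(4),(q.min(0)+q.max(0))/2)
    for b in blobs(masks(im)['brown'],P,.01,.05): print('brown',*b)
E
python3 go.py .435 -.394 .16 6.7
```

```text
angle 0.012 bar x,z 0.4564 0.1123 rel tcp -0.0096 -0.1353
[0.466  0.1502 0.2477] [ 0.1  0.4 -0.3] 0.3295667562549471 0.0
knob 112 [ 0.432  -0.394   0.0465] [ 0.43210002 -0.39386706  0.04739609]
brown 511 [213. 178.] [0.3779 0.3123 0.028 ] [0.3777 0.3119 0.0308] [0.013 0.036] [374.  327.2] [ 91. 132.] 3.5
brown 95 [258. 227.] [0.3876 0.0482 0.0277] [0.3884 0.0516 0.0294] [0.013 0.033] [384.6  44.1] [92. 41.] 57.6
brown 22 [438. 369.] [ 0.5055 -0.5583  0.0139] [ 0.5044 -0.5608  0.0134] [0.011 0.018] [ 505.4 -556.6] [ 9. 37.] 25.7
knob 37 [ 0.441  -0.393   0.0474] [ 0.43891669 -0.39207401  0.04765632]
brown 63 [432. 190.] [0.382 0.347 0.03 ] [0.3845 0.3459 0.0326] [0.015 0.037] [383.3 349.2] [83. 39.] 6.8
brown 22 [176. 220.] [ 0.5566 -0.5385  0.0153] [ 0.559  -0.5361  0.0158] [0.01  0.019] [ 554.4 -538.6] [20. 52.] 22.0
brown 23 [227. 236.] [ 0.6547 -0.3519  0.03  ] [ 0.6628 -0.3492  0.0307] [0.023 0.038] [ 651.6 -351.9] [36. 19.] 10.9
at [0.4638 0.1492 0.2439] yaw 6.7 j [-0.28  0.2  -0.16  1.85  0.04  1.1  -0.34]
-> [-0.5361 -0.0919  0.084 ] spin -0.0 or 3.142
```

Emit:
{"method": "jog_arm", "body": {"moves": [[-0.05, -0.01, 0, 0], [-0.1, -0.02, 0, 0], [-0.15, -0.03, 0, 0], [-0.2, -0.04, 0, 0], [-0.25, -0.05, 0, 0], [-0.3, -0.06, 0, 0], [-0.35, -0.07, 0, 0], [-0.4, -0.08, 0, 0], [-0.45, -0.09, 0.02, 0], [-0.5, -0.092, 0.04, 0], [-0.536, -0.092, 0.06, 0], [-0.536, -0.092, 0.084, 0], [-0.536, -0.092, 0.1, 0], [-0.536, -0.092, 0.1, 0], [-0.536, -0.092, 0.1, 0]], "hand": 0.056, "newtons": 25}}

```text
clock: 66.58
position: [0.4356, -0.3935, 0.1449]
ee_rot: [2.086, 2.348, 0.0]
force: [-0.3, -0.5, 0.4]
width: 0.609
gripper_force: 0.0
```

```bash
python3 - <<'E'
from m import *
im=grab('wrist'); P,_,_=cloud(im); save(im,'wrist18'); H=hsv(im)
x,y,z=np.moveaxis(P,-1,0)
q=P[(z>.044)&(z<.052)&(H[...,2]<90)&(x>.38)&(x<.5)&(y<-.34)&(y>-.45)]
print('knobtop',len(q))
if len(q): r=cv2.minEnclosingCircle((q[:,:2]*1000).astype(np.float32)); print(np.median(q,0),r)
q=P[(z>.008)&(z<.018)&masks(im)['blue']]; print('disc',len(q))
if len(q): print(cv2.minEnclosingCircle((q[:,:2]*1000).astype(np.float32)))
E
python3 go.py .435 -.394 .03 6.7
```

```text
knobtop 1073
[ 0.43463572 -0.39285937  0.04798583] ((434.771728515625, -393.5165100097656), 14.568842887878418)
disc 12496
((435.38397216796875, -393.9893798828125), 64.39338684082031)
at [ 0.4358 -0.3937  0.1452] yaw 6.74 j [ 0.5   0.44  0.2   1.77 -0.11  0.94  0.86]
-> [-1.000e-04 -9.000e-04  1.152e-01] spin 0.001 or -3.141
```

View pics/wrist18.png

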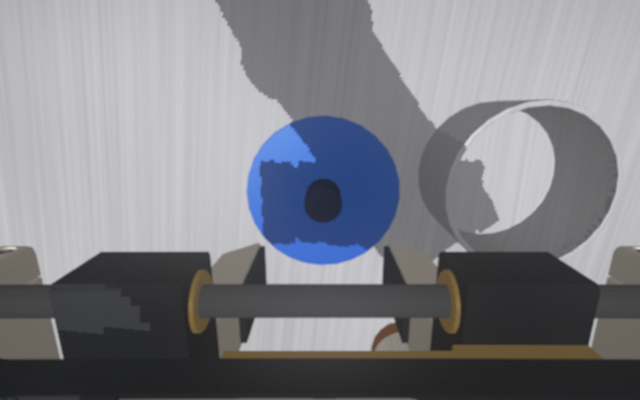

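The knob sits at (323,200) on the blue disc, with the tank to the right at (535,180). Now I descend on the knob.

Emit:
{"method": "jog_arm", "body": {"moves": [[0, -0.001, 0.04, 0], [0, -0.001, 0.08, 0], [0, -0.001, 0.105, 0], [0, -0.001, 0.115, 0], [0, -0.001, 0.115, 0]]}}

```text
clock: 67.25
position: [0.4344, -0.394, 0.0297]
ee_rot: [2.087, 2.347, 0.0]
force: [0.7, -0.2, 0.7]
width: 0.612
gripper_force: 0.0
```

Emit:
{"method": "jog_arm", "body": {"moves": [[0, 0, 0, 0], [0, 0, 0, 0], [0, 0, 0, 0], [0, 0, 0, 0], [0, 0, 0, 0], [0, 0, 0, 0], [0, 0, 0, 0]], "hand": 0.0}}

```text
clock: 68.12
position: [0.4345, -0.3941, 0.0298]
ee_rot: [2.087, 2.347, 0.0]
force: [-0.8, 0.4, 6.3]
width: 0.315
gripper_force: 25.0
```

Emit:
{"method": "jog_arm", "body": {"moves": [[0, 0, -0.01, 0], [0, 0, -0.04, 0], [0, 0, -0.08, 0], [0, 0, -0.13, 0], [0, 0, -0.17, 0], [0, 0, -0.17, 0], [0, 0, -0.17, 0]]}}

```text
clock: 69.0
position: [0.4337, -0.3933, 0.1986]
ee_rot: [-2.087, -2.347, -0.0]
force: [0.2, 0.6, -2.1]
width: 0.313
gripper_force: 25.0
```

```bash
python3 - <<'E'
from m import *
for n in ['wrist','scene','side']:
    im=grab(n); P,_,_=cloud(im); save(im,n+'19'); H=hsv(im)
    x,y,z=np.moveaxis(P,-1,0)
    q=P[(abs(z-.075)<.004)&(x>.48)&(x<.75)&(y>-.47)&(y<-.25)]
    if len(q)>30:
        for _ in range(4):
            A=np.c_[2*q[:,:2],np.ones(len(q))]; s=np.linalg.lstsq(A,(q[:,:2]**2).sum(1),rcond=None)[0]
            rr=np.sqrt(s[2]+s[0]**2+s[1]**2); d=abs(np.hypot(*(q[:,:2]-s[:2]).T)-rr); q=q[d<max(.004,1.5*np.median(d))]
        print(n,'tank',len(q),s[:2].round(4),rr.round(4))
    b=P[masks(im)['blue']&(z>.1)&(z<.35)&(y<-.3)&(x<.6)]
    if len(b)>50: print('cover',len(b),b.mean(0),np.percentile(b[:,2],[5,50,95]))
E
python3 go.py .5765 -.3595 .2 6.7
```

```text
wrist tank 2435 [ 0.5747 -0.3597] 0.0575
cover 20699 [ 0.43821891 -0.37285944  0.18287685] [0.18180244 0.18282382 0.18388236]
scene tank 121 [ 0.5793 -0.3594] 0.0579
cover 488 [ 0.44840548 -0.3918104   0.18174083] [0.17917915 0.1817434  0.18426563]
side tank 117 [ 0.5733 -0.3599] 0.058
cover 1322 [ 0.42772825 -0.41876628  0.18114247] [0.17864919 0.18100162 0.18355268]
at [ 0.4334 -0.3932  0.1978] yaw 6.7 j [ 0.49  0.39  0.22  1.71 -0.09  1.06  0.85]
-> [ 0.0168  0.146  -0.0025] spin 0.0 or -3.142
```

Emit:
{"method": "jog_arm", "body": {"moves": [[0.004, 0.04, 0, 0], [0.009, 0.08, 0, 0], [0.013, 0.12, 0, 0], [0.0167, 0.1447, 0, 0], [0.0167, 0.1447, 0.03, 0], [0.0167, 0.1447, 0.06, 0], [0.0167, 0.1447, 0.075, 0], [0.0167, 0.1447, 0.075, 0]]}}

```text
clock: 70.15
position: [0.575, -0.36, 0.1227]
ee_rot: [-2.086, -2.345, 0.001]
force: [-0.5, -0.5, -1.7]
width: 0.314
gripper_force: 25.0
```

```bash
python3 - <<'E'
from m import *
for n in ['scene','side']:
    im=grab(n); P,_,_=cloud(im); save(im,n+'20')
    z=P[...,2]; b=P[masks(im)['blue']&(z>.08)&(z<.14)&(P[...,1]<-.25)&(P[...,1]>-.48)&(P[...,0]>.45)]
    print(n,len(b)); 
    if len(b)>50: print(cv2.minEnclosingCircle((b[:,:2]*1000).astype(np.float32)),np.median(b[:,2]))
E
python3 go.py .5752 -.3597 .0965 6.7
```

```text
scene 640
((583.774658203125, -361.1719665527344), 67.57159423828125) 0.10603654263990411
side 1032
((572.2347412109375, -362.0016174316406), 64.2456283569336) 0.10751612575431571
at [ 0.5763 -0.3608  0.125 ] yaw 6.69 j [ 0.36  0.6   0.19  1.54 -0.12  1.01  0.7 ]
-> [ 0.0012 -0.001   0.0285] spin -0.0 or 3.141
```

Emit:
{"method": "jog_arm", "body": {"moves": [[0.0015, 0, 0.008, 0], [0.0015, 0, 0.015, 0], [0.0015, 0, 0.02, 0], [0.0015, 0, 0.024, 0], [0.0015, 0, 0.027, 0], [0.0015, 0, 0.027, 0]]}}

```text
clock: 71.0
position: [0.5757, -0.359, 0.0972]
ee_rot: [2.088, 2.347, -0.0]
force: [-0.0, -0.3, -2.1]
width: 0.307
gripper_force: 25.0
```

Emit:
{"method": "jog_arm", "body": {"moves": [[0, 0, 0.001, 0], [0, 0, 0.0015, 0], [0, 0, 0.0015, 0]]}}

```text
clock: 71.38
position: [0.5759, -0.359, 0.0968]
ee_rot: [2.087, 2.347, 0.0]
force: [-2.9, 2.3, 6.2]
width: 0.311
gripper_force: 25.0
```

Emit:
{"method": "jog_arm", "body": {"moves": [[0, 0, 0, 0], [0, 0, 0, 0], [0, 0, 0, 0], [0, 0, 0, 0], [0, 0, 0, 0], [0, 0, -0.01, 0], [0, 0, -0.04, 0], [0, 0, -0.08, 0], [0, 0, -0.13, 0], [-0.01, -0.05, -0.17, 0], [-0.01, -0.1, -0.2, 0], [-0.01, -0.15, -0.2, 0], [-0.01, -0.15, -0.2, 0]], "hand": 0.056}}

```text
clock: 73.0
position: [0.4238, -0.3883, 0.2978]
ee_rot: [2.093, 2.34, -0.001]
force: [0.2, 0.0, 1.0]
width: 0.608
gripper_force: 0.0
```

```bash
python3 gq.py
python3 - <<'E'
from m import *
for n in ['scene','side','wrist']:
    im=grab(n); P,_,_=cloud(im); save(im,n+'21')
    z=P[...,2]; b=P[masks(im)['blue']&(z>.06)&(z<.1)&(P[...,1]<-.25)&(P[...,1]>-.48)&(P[...,0]>.45)]
    print(n,len(b)); 
    if len(b)>50:
        print(cv2.minEnclosingCircle((b[:,:2]*1000).astype(np.float32)),np.median(b[:,2]),np.linalg.lstsq(np.c_[b[:,:2]-b[:,:2].mean(0),np.ones(len(b))],b[:,2],rcond=None)[0].round(4))
im=cv2.imread('pics/side21.png'); cv2.imwrite('pics/side21b.png',cv2.resize(im[100:400,160:520],(720,600)))
E
```

```text
angle 0.015 bar x,z 0.4564 0.1129 rel tcp 0.0326 -0.1849
[ 0.4238 -0.3883  0.2978] [0.2 0.  1. ] 0.6080290675651521 0.0
scene 658
((584.2066650390625, -357.45330810546875), 66.87059783935547) 0.0800666079940984 [-0.0011  0.0016  0.0802]
side 1563
((573.0240478515625, -361.12384033203125), 65.15277862548828) 0.08041995508979209 [-0.002   0.0071  0.0805]
wrist 8670
((575.7962036132812, -358.0155944824219), 64.73670959472656) 0.08106500563266883 [-0.001  -0.0033  0.0811]
```

View pics/side21b.png

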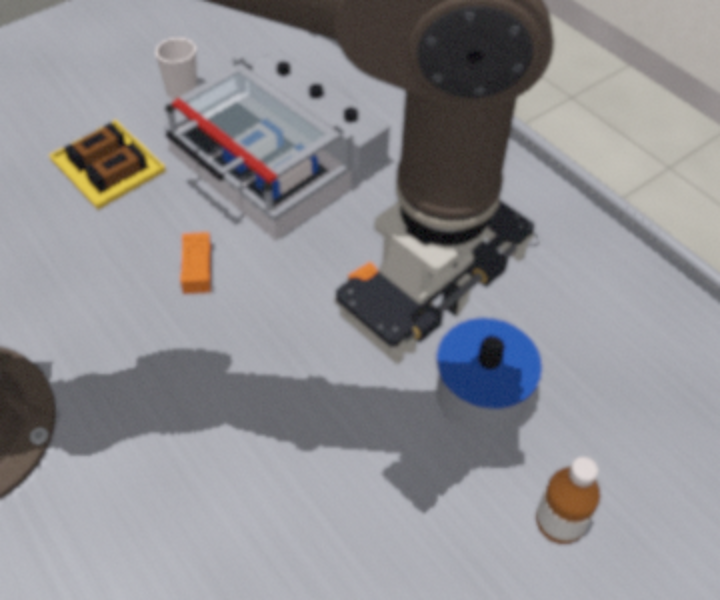

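The side view shows the cover seated level on the tank at (490,360), the guard closed with the clean cassettes under it at (260,150), and both spent cassettes in the tray at (105,160). The bottle and beaker are untouched.

```bash
python3 -c "
from cell import arm
print(arm.sign_off())"
```

```text
the job is handed in; nothing more can be done
None
```

The job is handed in: the last images show the guard closed, both spent cassettes in the tray, both clean ones in bays 1 and 2, and the cover seated on the tank; the bar slipped from the grip once at the start of the first lift, and I could not check the guard's speed then, so a "too fast" failure there can't be ruled out.

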